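# Load and prime the sauce gun

### The job

Make the sauce gun ready for service: lay the cartridge in its open barrel with the nozzle towards the hooded front, and slide it forward under the hood until the nozzle pokes out through the front plate and the shoulder is fully home against it. Then pump the trigger (pull, let it come back, pull again) until the plunger disc bears on the follower in the back of the cartridge, and finish holding the trigger in, so that the disc keeps pressing on the follower firmly but gently: pushed in by a few millimetres, as more would squirt sauce from the nozzle. Advance the plunger with the trigger only, never by pushing the rod or disc, and leave the things standing around where they are.

Things in the scene. Friction and masses are not known exactly. Their poses are not given: they have to be found in the camera images.
- cartridge_center (a point): Sauce cartridge, 0.3 kg: white round tube, 50 mm diameter, 120 mm long, lying level; a square flange (54 mm, 10 mm long) at its back and a round 54 mm collar at its front carry it, so it does not roll. Point: centre of the tube on its axis, 27 mm above what it lies on. x along the tube to the nozzle, z up. Grey nozzle, 17 mm thick, 22 mm out of the front.
- cartridge_shoulder (a point): Centre of the cartridge's flat front face (shoulder) at the foot of the nozzle, on the axis, 60 mm ahead of cartridge_center; same axes.
- follower (a joint): Follower: grey piston, 41 mm across, in the open back of the cartridge (opening 44 mm), its face 56 mm behind cartridge_center. Value in m: 0 = untouched, grows as it is pushed towards the nozzle, at most 0.014. It pushes back like a spring, 3 N per mm. Beyond 8 mm sauce squirts.
- gun_bay (a point): Sauce gun of stainless sheet, lying on its side, fixed in a holder. Barrel: straight open-topped channel, 58 mm wide inside, floor 27 mm below this point and 30 mm above the stand, flared lips 14 mm above the floor, 71 mm wide over them. Point: on the barrel axis (height of a loaded cartridge's axis), 105.5 mm behind gun_stop. x to the front, z up; trigger and pistol grip stand out to -y.
- gun_stop (a point): Centre of the 28 mm hole in the gun's front plate, on its rear face, on the barrel axis: cartridge_shoulder comes here when fully home. A hood with flared mouth covers the last 27 mm before it (58 mm wide, 62 mm high inside, top 98 mm above the stand). Lower the cartridge behind the hood: cartridge_center 116 mm behind this point leaves 7 mm or more to hood and disc. Axes as gun_bay.
- plunger (a joint): Plunger: ribbed rod with a pressure disc, 32 mm across, on the barrel axis; disc face 194 mm minus this value behind gun_stop. Value in m: 0 = fully back, grows forward, at most 0.1; starts at 0 to 0.01. Goes forward only while the trigger is pulled, stays as the trigger returns (2.5 N brake friction; the follower can push it back). The rod stands out behind the gun.
- plunger_face (a point): Centre of the plunger disc's front face; axes as gun_bay. Do not push the disc or rod directly.
- trigger (a joint): Trigger. Value in rad: 0 = let go, 0.74 = fully pulled towards the grip. When pulled it turns clockwise from above about trigger_pivot; a spring brings it back. A pawl takes the plunger along, 0.03 m per rad, after up to 6 mm of lost motion at the start of a pull. At the paddle it takes 2 to 5 N, and roughly 0.4 N more for each N on the follower.
- trigger_pad (a point): Centre of the trigger's finger paddle: upright steel plate 12 mm thick, 50 mm long, 50 mm high, top 83 mm above the stand, 65 mm from trigger_pivot, turning with the trigger. x = outward normal of its front face (pull towards -x, or pinch it across x from above), y to the pivot, z up. About 30 mm stay free behind it when fully pulled; the grip behind is 79 mm high.
- trigger_pivot (a point): Upright hinge axis of the trigger, at the height of trigger_pad, 44 mm beside the barrel axis; axes as gun_bay.
- plates: Bystander: stack of white plates, 153 mm across, 46 mm high; origin at its foot.
- bowls: Bystander: stack of white bowls, 157 mm across, 128 mm high; origin at its foot.
- salt: Bystander: round wooden salt cellar, 70 mm across, 67 mm high; origin at its foot.
- pad: Bystander: order pad, 125 x 75 x 12 mm, lying flat, a pen on it; origin under its centre.

How it is judged:
By the outcome, as a careful person would: the job done as asked, in the order asked, and still so for the second after the job is handed in, while the arm keeps its last pose, push and grip.
It also fails if it takes over 72 s, if anything falls off the work surface, if the arm or the gripper's body presses on something with over 40 N, if the wrist force passes 120 N, or if a joint passes its speed limit or range.

### The arm

A 7-joint arm with a two-finger parallel gripper is mounted at the origin on a cart in front of the work surface, level with it; the furniture and walls round the work are solid. World frame = base frame: x ahead of the robot, y to its left, z up, the work surface at z = 0. Lengths are in m, angles in rad, forces in N, time in s.
With the tool pointing down it reaches from about 0.425 to 0.925 m from the base axis. Payload 6.8 kg.
Tool frame: the origin (TCP) lies at the very end of the fingers, on their centre line; the grasp point (between the pads) lies 19 mm behind it (ctrl.tcp_to_grasp is the distance from the TCP to the grasp point, in m); x points along the fingers, y is the direction in which the jaws open and shut, and the axes are right-handed (so a half turn about x gives the same grasp; the last joint's range is limited). The gripper opens to 85 mm and grips with 20 to 120 N. Pads are 22 mm wide; open, the fingers measure 114 mm over their backs; the gripper's body (76 mm by 85 mm) begins 54 mm behind the grasp point. The pads swing forward as they close: fully open they stand 13 mm farther back than shut.
Start: joints at [-1.302, 0.477, 0.022, 1.555, -0.011, 1.109, -0.083], TCP at [0.248, 0.628, 0.196] pointing down, gripper open.
Joint ranges: [-2.96, 2.96], [-0.34, 2.1], [-1.41, 1.46], [0.24, 2.44], [-1.37, 4.51], [0.17, 1.92], [-2.96, 2.96]. Speed limits (rad/s): [2.39, 2.39, 3.14, 3.14, 3.14, 3.14, 3.14].

### API

Orientations are given as a unit quaternion [w, x, y, z].
In Python, from workcell import get_state, vision, ctrl gives the robot as it stands.
- The arm moves only by the tool carry_out, never from a script. Its argument "series" is text: rows parted by semicolons, each of 7 numbers parted by spaces: the opening, from -1 (shut) to 1 (fully open), then the shift along the tool's x, y, z in units of 30 mm (1.0 is 30 mm), then the turn, a rotation vector about the tool's x, y, z in units of 5 degrees (1.0 is 5 degrees). In form: jaw dx dy dz wx wy wz; .... A call has 1 to 8 rows; each row is the pose to reach, as a shift and turn from the pose commanded when the call began, along the tool's axes at that moment; what a row does not reach only later rows make up. A row lasts 1/10 s, in which the tool goes at most 50 mm and 8.59 degrees, less where a joint would pass 70% of its speed; a pose out of reach is approached as far as the arm can. A call with a gripper value outside its range is refused whole. The fingers move at their own pace and stop on an object; the grip force is fixed at half the most. Time passes only in rows, so rows that repeat a pose let the fingers close. It gives the time, the measured TCP pose, the force and the opening at its end, in the units of the state.
- get_state(): the state, without advancing time (a new reading comes with each control period).
- vision.capture(name): name is "scene" or "top" or "wrist"; returns (picture, depth): 420x560x3 uint8, blue, green, red; 420x560 float32, m along the optical axis (not along the pixel's ray), 0 where there is no reading.
- vision.get_calibration(name): a dict with "fovy" (degrees; the focal length in pixels is half the picture's height over the tangent of half this angle, whatever the lens; pixels are square), "cx", "cy" (the principal point, pixels), "eye" and "attitude" of the camera in the world. Camera axes: x right, y down, z forward; pixel columns grow to the right and rows downward; lengths in m; the calibration is good to about 2 mm. A picture is of the moment at which its call begins: read the wrist's pose just before it. get_calibration takes no time and is no camera call; for the wrist camera it gives the pose at the moment of the call.
- ctrl.job_done(): hands the job in, once; it reports no verdict.
The state is a dict: "time": time; "joint_positions": joint angles; "joint_velocities": joint speeds; "effort": joint torques, N m; "ee_pos": TCP position; "tcp_rot": TCP orientation; "contact_force": force on the tool from outside, world axes, zero at the start; "moment": the same for the moment, N m; "finger_gap": opening from 0.0 (shut) to 1.0 (fully open).
Only numpy, scipy, OpenCV 4.12 (cv2) and the standard library are available. Lean on these libraries where they do the work, as an engineer would, in place of code of your own. Each camera call takes 0.05 s, during which the arm holds its last target.

## Working session

There is one attempt and no reset: what is moved stays moved. The work goes in short steps, Python scripts to look and compute and a tool call to move; the robot and the scene stay as the last step left them, time stands still between calls to the robot, and variables do not carry over. Pictures are saved under pics/ and viewed, and the job is handed in when it is done.

Besides the shell and the picture viewer there is one more tool, called after ">>>" as name(argument=value, ...) on one line, values as JSON. carry_out: Moves the arm, as the interface text tells. Its arguments: {"type":"object","properties":{"series":{"type":"string"}},"required":["series"]}

```bash
ls; mkdir -p pics; python3 - <<'E'
from workcell import get_state, vision, ctrl
import cv2,numpy as np
s=get_state();print(s['time'],s['ee_pos'],s['tcp_rot'],s['finger_gap'],ctrl.tcp_to_grasp)
for n in('scene','top'):
    c=vision.get_calibration(n);print(n,c)
    p,d=vision.capture(n);cv2.imwrite(f'pics/{n}0.png',p);np.save(f'pics/{n}0.npy',d)
E
```

```text
pics
0.0 [0.24813782 0.62701752 0.19498333] [ 0.69451852  0.13175059  0.69467491 -0.13308858] 1.0026952549275503 0.0187
scene {'fovy': 57.62338085399723, 'cx': 269.07486902106893, 'cy': 206.85214378207726, 'eye': array([-0.02241501, -0.38017431,  0.58673268]), 'attitude': array([-0.38842705,  0.7891496 , -0.42449975,  0.21486578])}
top {'fovy': 48.790139935143564, 'cx': 283.3784808674769, 'cy': 208.62864844316445, 'eye': array([ 4.62283893e-01, -3.14833958e-04,  1.17774740e+00]), 'attitude': array([ 0.02777064, -0.70154952,  0.71173353, -0.02219108])}
```

View pics/scene0.png

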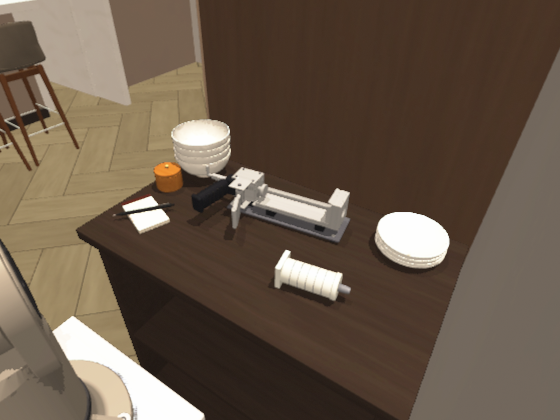

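View pics/top0.png

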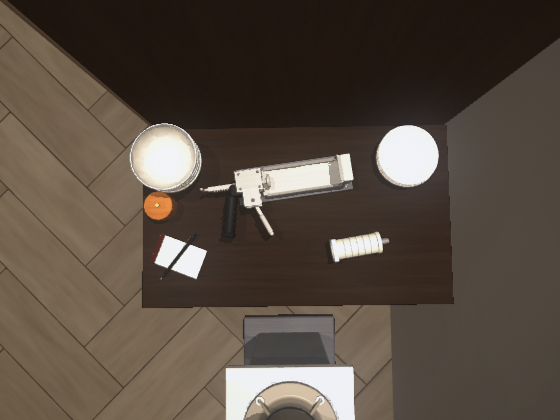

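```bash
cat > h.py <<'E'
import numpy as np,cv2
from scipy.spatial.transform import Rotation as R
from workcell import get_state, vision, ctrl
def q2R(q): return R.from_quat([q[1],q[2],q[3],q[0]]).as_matrix()
def cloud(d,c):
    f=210/np.tan(np.radians(c['fovy'])/2)
    v,u=np.mgrid[0:420,0:560]
    P=np.stack([(u-c['cx'])/f*d,(v-c['cy'])/f*d,d],-1)
    return P@q2R(c['attitude']).T+np.array(c['eye'])
def proj(p,c):
    f=210/np.tan(np.radians(c['fovy'])/2)
    q=(np.atleast_2d(p)-c['eye'])@q2R(c['attitude'])
    return np.c_[q[:,0]/q[:,2]*f+c['cx'],q[:,1]/q[:,2]*f+c['cy']]
E
python3 - <<'E'
from h import *
for n,box in(('top',(195,140,400,275)),('scene',(180,150,370,310))):
    p=cv2.imread(f'pics/{n}0.png');x0,y0,x1,y1=box
    cr=cv2.resize(p[y0:y1,x0:x1],None,fx=3.9,fy=3.9,interpolation=cv2.INTER_CUBIC)[:600,:800]
    cv2.imwrite(f'pics/{n}0c.png',cr)
c=vision.get_calibration('top');d=np.load('pics/top0.npy');P=cloud(d,c)
np.set_printoptions(precision=4,suppress=True)
for u,v in [(250,290),(350,290),(357,246),(345,165),(300,180),(250,183),(230,215),(265,222),(407,155),(165,157),(158,206)]: print(u,v,P[v,u])
# height map
H=np.clip(P[...,2]/0.14,0,1)*255
cv2.imwrite('pics/top0h.png',cv2.resize(cv2.applyColorMap(H[140:275,195:400].astype('uint8'),cv2.COLORMAP_JET),None,fx=3.9,fy=3.9,interpolation=0))
E
```

```text
250 290 [0.3415 0.0953 0.0009]
350 290 [ 0.3379 -0.1566 -0.002 ]
357 246 [ 0.4487 -0.1695  0.0475]
345 165 [ 0.6406 -0.1396  0.0908]
300 180 [ 0.6146 -0.0343  0.0301]
250 183 [0.6017 0.0861 0.0871]
230 215 [0.5268 0.135  0.0791]
265 222 [0.5087 0.0517 0.0838]
407 155 [ 0.6723 -0.3011  0.0361]
165 157 [0.671  0.2937 0.0668]
158 206 [0.5521 0.3111 0.0633]
```

View pics/top0c.png

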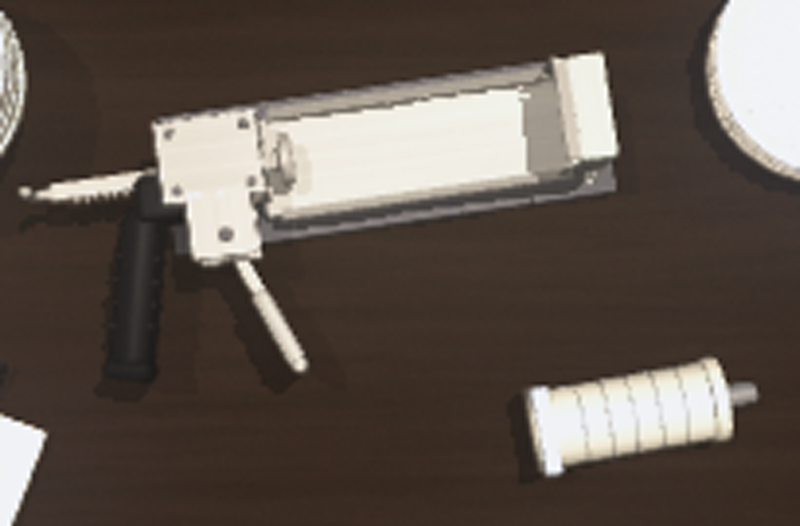

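View pics/scene0c.png

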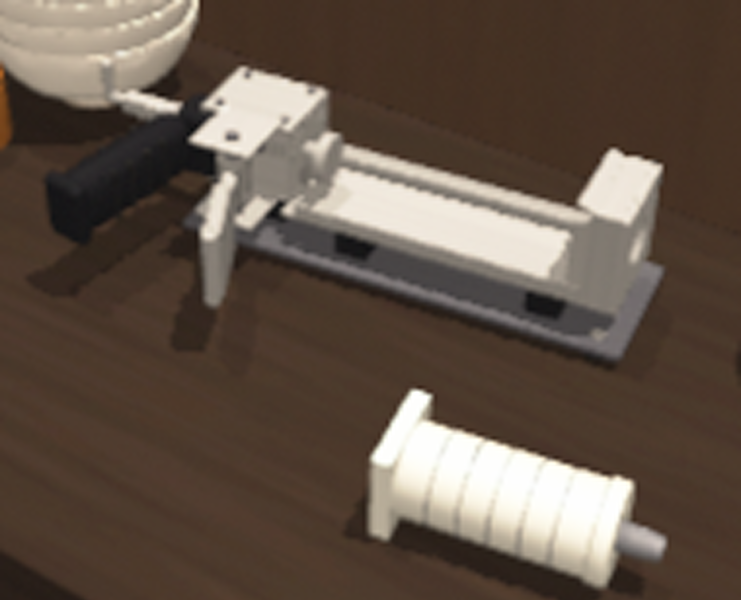

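View pics/top0h.png

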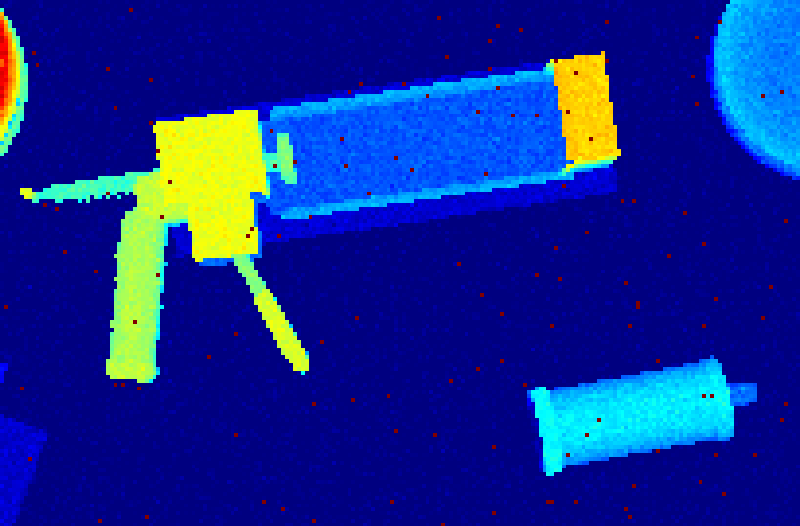

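```bash
python3 - <<'E'
from h import *
np.set_printoptions(precision=4,suppress=True)
c=vision.get_calibration('top');d=np.load('pics/top0.npy');P=cloud(d,c)
c2=vision.get_calibration('scene');d2=np.load('pics/scene0.npy');P2=cloud(d2,c2)
def full(u,v): return int(195+u/3.9),int(140+v/3.9)
def reg(Q,u0,v0,u1,v1):
    q=Q[v0:v1,u0:u1].reshape(-1,3); return q[(q[:,2]>-.05)&(q[:,2]<.2)]
# crop coords
def regc(u0,v0,u1,v1):
    a=full(u0,v0);b=full(u1,v1);return reg(P,*a,*b)
for n,b in dict(table=(330,280,500,400),table2=(400,480,700,520),hood=(568,65,605,155),floor=(320,120,520,180),housing=(170,130,250,180),tabl3=(620,250,780,340),grip=(120,250,150,340)).items():
    q=regc(*b);print(n,len(q),np.median(q,0),q[:,2].std())
# scene table
for b in[(250,280,270,300),(350,320,380,340),(200,240,220,260)]:
    q=reg(P2,*b);print('sc table',np.median(q,0))
def minrect(q,nm):
    r=cv2.minAreaRect((q[:,:2]*1000).astype(np.float32));print(nm,r, cv2.boxPoints(r).round(1).tolist())
q=regc(540,40,630,170);minrect(q[q[:,2]>.08],'hood')
q=regc(150,100,270,270);minrect(q[q[:,2]>.08],'housing')
q=regc(265,60,620,230);m=q[(q[:,2]>.036)&(q[:,2]<.055)];print('lips',len(m));minrect(m,'lips')
q=regc(230,255,320,380);m=q[q[:,2]>.078];print('trig',len(m),np.median(m[:,2]));minrect(m,'trig')
q=regc(510,340,740,490);m=q[q[:,2]>.02]
minrect(m,'cart')
m=m[m[:,2]<.07]
print('cart zmax',np.percentile(m[:,2],[50,90,98]))
q=regc(270,130,300,190);m=q[(q[:,2]>.05)];minrect(m,'disc')
for k in('scene','top'): pass
E
```

```text
table 1359 [ 0.5009 -0.0338 -0.0006] 0.0022110108086117004
table2 763 [ 0.3948 -0.1196 -0.0006] 0.0022943495384701294
hood 227 [ 0.6353 -0.1385  0.094 ] 0.0019661396562109254
floor 811 [ 0.6209 -0.0395  0.0294] 0.0021965642981310422
housing 273 [0.6114 0.0908 0.0856] 0.002202061007852177
tabl3 957 [ 0.5261 -0.2209 -0.0006] 0.0022982051949729633
grip 183 [0.527  0.1395 0.0761] 0.002506131999235766
sc table [ 0.3885 -0.0953  0.001 ]
sc table [ 0.4167 -0.3033  0.0011]
sc table [0.421  0.0605 0.001 ]
hood ((635.0071411132812, -137.94143676757812), (66.0901870727539, 32.00934982299805), 7.419046401977539) [[600.2000122070312, -126.30000305175781], [604.2999877929688, -158.10000610351562], [669.7999877929688, -149.5], [665.7000122070312, -117.80000305175781]]
housing ((591.8359375, 92.65433502197266), (87.69780731201172, 71.75627136230469), 5.922189712524414) [[544.5, 123.80000305175781], [551.9000244140625, 52.400001525878906], [639.2000122070312, 61.5], [631.7000122070312, 132.89999389648438]]
lips 428
lips ((623.62451171875, -46.752967834472656), (72.40631103515625, 215.2034454345703), 
[... 321 characters left out ...]
3999938964844, 40.099998474121094], [481.8999938964844, 30.0], [554.5999755859375, 69.30000305175781], [549.0999755859375, 79.4000015258789]]
cart ((450.02398681640625, -174.28933715820312), (53.80613708496094, 130.57408142089844), 9.472148895263672) [[412.70001220703125, -114.30000305175781], [434.20001220703125, -243.10000610351562], [487.29998779296875, -234.3000030517578], [465.79998779296875, -105.5]]
cart zmax [0.0481 0.053  0.0554]
disc ((611.2109985351562, 47.98902130126953), (30.518980026245117, 14.40019416809082), 7.554142951965332) [[595.0999755859375, 53.099998474121094], [597.0, 38.79999923706055], [627.2999877929688, 42.900001525878906], [625.4000244140625, 57.099998474121094]]
```

```bash
python3 - <<'E'
from h import *
np.set_printoptions(precision=4,suppress=True)
c=vision.get_calibration('top');d=np.load('pics/top0.npy');P=cloud(d,c)
c2=vision.get_calibration('scene');d2=np.load('pics/scene0.npy');P2=cloud(d2,c2)
def fit(Q,name):
    q=Q.reshape(-1,3)
    m=q[(q[:,0]>.4)&(q[:,0]<.5)&(q[:,1]<-.09)&(q[:,1]>-.28)&(q[:,2]>.012)&(q[:,2]<.065)]
    # fit tube: axis pt(x0 at y=-.17), yaw ; radius 25, z .027 using pts between
    from scipy.optimize import least_squares
    yaw=np.radians(-81);p0=np.array([.45,-.174])
    for it in range(3):
        g=np.array([np.cos(yaw),np.sin(yaw)])
        s=(m[:,:2]-p0)@g; t=m[(abs(s)<.042)]
        def f(v):
            g=np.array([np.cos(v[1]),np.sin(v[1])]);n=np.array([-g[1],g[0]])
            l=(t[:,:2]-[v[0],-.174])@n
            return np.hypot(l,t[:,2]-v[2])-.025
        r=least_squares(f,[p0[0],yaw,.027],loss='soft_l1',f_scale=.002);yaw=r.x[1];p0=np.array([r.x[0],-.174])
    g=np.array([np.cos(yaw),np.sin(yaw)]);n=np.array([-g[1],g[0]])
    s=(m[:,:2]-p0)@g;l=(m[:,:2]-p0)@n
    k=abs(l)<.022
    w=(m[:,2]>.040)&k
    print(name,len(t),r.x,np.degrees(yaw),'s range top',np.sort(s[w])[[0,1,3,-4,-2,-1]],'n',np.sort(s[k])[-3:],'lat',np.percentile(l[abs(s)<.04],[1,99]))
    h,e=np.histogram(s[w],bins=np.arange(-.08,.09,.002));print(h)
fit(P,'top');fit(P2,'scene')
s=get_state();print(q2R(s['tcp_rot']))
E
```

```text
top 692 [ 0.45   -1.4043  0.0261] -80.46040364634104 s range top [-0.065  -0.065  -0.0645  0.0555  0.0557  0.0668] n [0.0753 0.0761 0.0773] lat [-0.0242  0.0241]
[ 0  0  0  0  0  0  0  9 15 17 16 13 15 12 11 15 15 13 11 14 16 14 14 14
 14 15 12 12 13 13 16 14 15 14 10 16 13 18 10 14 12 18 12 13 13 14 16 14
 12 16 12 12 18 14 16 10 13 12 17 13 12 15 12 19 16 12 15 10  0  0  0  0
  0  1  0  0  0  0  0  0  0  0  0  0]
scene 1138 [ 0.4499 -1.4058  0.0279] -80.54703856315251 s range top [-0.0641 -0.064  -0.0634  0.0563  0.0563  0.0565] n [0.0781 0.0781 0.0782] lat [-0.026   0.0144]
[ 0  0  0  0  0  0  0  1 12 19 14 15 25 25 16 16 16 18 15 18 17 15 20 17
 17 16 16 17 18 16 18 17 18 18 17 17 20 14 19 19 16 17 19 17 17 20 16 18
 16 18 18 15 20 19 18 18 19 19 16 20 17 20 18 17 18 20 16 23 15  0  0  0
  0  0  0  0  0  0  0  0  0  0  0  0]
[[-0.0005  0.368   0.9298]
 [-0.0016  0.9298 -0.368 ]
 [-1.     -0.0016  0.0001]]
```

```bash
cat >> h.py <<'E'
def rel(p,yaw_y,base=None,downtilt=None):
    """row numbers to reach TCP p, tool down, tool y at world yaw (deg) from current pose (base=(pos,R) if given)"""
    s=get_state()
    P0,R0=(np.array(s['ee_pos']),q2R(s['tcp_rot'])) if base is None else base
    a=np.radians(yaw_y);x=np.array([0,0,-1.]);y=np.array([np.cos(a),np.sin(a),0]);z=np.cross(x,y)
    Rt=np.c_[x,y,z]
    sh=R0.T@(np.array(p)-P0)/.03
    w=np.degrees(R.from_matrix(R0.T@Rt).as_rotvec())/5
    return np.round(np.r_[sh,w],2)
E
python3 - <<'E'
from h import *
print(rel([.47,.22,.2],68.4),rel([.47,.22,.2],40))
E
```

```text
[-0.14 -9.9  11.87  0.    0.    0.02] [-1.400e-01 -9.900e+00  1.187e+01  5.680e+00  1.000e-02  2.000e-02]
```

>>> carry_out(series="1 0 -9.9 11.87 5.6 0 0;1 0 -9.9 11.87 5.6 0 0;1 0 -9.9 11.87 5.6 0 0;1 0 -9.9 11.87 5.6 0 0;1 0 -9.9 11.87 5.6 0 0;1 0 -9.9 11.87 5.6 0 0;1 0 -9.9 11.87 5.6 0 0;1 0 -9.9 11.87 5.6 0 0")

```text
time: 0.9
ee_pos: [0.4401, 0.2744, 0.1959]
tcp_rot: [0.642, 0.296, 0.642, -0.297]
contact_force: [0.4, 1.1, 0.3]
finger_gap: 1.004
```

```bash
python3 - <<'E'
from h import *
s=get_state();print(s['time'],s['ee_pos'],s['joint_positions'],q2R(s['tcp_rot']))
print(rel([.4493,-.1699,.15],9.5))
E
```

```text
0.9 [0.44013253 0.27436807 0.19588021] [-0.90257541  0.21983581  0.26260856  1.94049184 -0.06794037  0.98982356
  0.09677121] [[-2.35329952e-04  7.61324896e-01  6.48370533e-01]
 [-3.41294134e-06  6.48370550e-01 -7.61324917e-01]
 [-9.99999972e-01 -1.81375407e-04 -1.49982653e-04]]
[ 1.53 -9.37 11.47  6.18 -0.    0.  ]
```

>>> carry_out(series="1 0 -9.37 11.47 6.18 0 0;1 0 -9.37 11.47 6.18 0 0;1 0 -9.37 11.47 6.18 0 0;1 0 -9.37 11.47 6.18 0 0;1 0 -9.37 11.47 6.18 0 0;1 0 -9.37 11.47 6.18 0 0;1 0 -9.37 11.47 6.18 0 0;1 0 -9.37 11.47 6.18 0 0")

```text
time: 1.7
ee_pos: [0.4473, -0.1253, 0.1961]
tcp_rot: [0.54, 0.457, 0.54, -0.456]
contact_force: [1.4, -0.1, -0.5]
finger_gap: 1.002
```

```bash
python3 - <<'E'
from h import *
s=get_state();print(s['time'],s['ee_pos'],s['joint_positions'])
print(rel([.4493,-.1699,.11],9.5))
E
```

```text
1.7 [ 0.44731057 -0.1253251   0.19607157] [-0.43979041  0.1303486   0.64170547  2.07217927 -0.09541944  0.96661167
  0.41847377]
[ 2.87 -0.18  1.48  0.01 -0.01 -0.01]
```

>>> carry_out(series="1 0 -0.18 1.48 0 0 0;1 1.4 -0.18 1.48 0 0 0;1 2.87 -0.18 1.48 0 0 0;1 2.87 -0.18 1.48 0 0 0;1 2.87 -0.18 1.48 0 0 0;1 2.87 -0.18 1.48 0 0 0")

```text
time: 2.3
ee_pos: [0.4513, -0.1684, 0.1118]
tcp_rot: [0.541, 0.457, 0.539, -0.456]
contact_force: [0.4, -0.5, 0.4]
finger_gap: 1.001
```

```bash
python3 - <<'E'
from h import *
np.set_printoptions(precision=4,suppress=True)
s=get_state();print(s['time'],s['ee_pos'],s['contact_force'])
print(rel([.4493,-.1699,.015],9.5))
c=vision.get_calibration('wrist');p,d=vision.capture('wrist');cv2.imwrite('pics/w1.png',p);print(c)
p,d=vision.capture('scene');cv2.imwrite('pics/s1.png',p)
E
```

```text
2.3 [ 0.4513 -0.1684  0.1118] [ 0.3549 -0.5105  0.3559]
[ 3.23 -0.08  0.04  0.01  0.01 -0.03]
{'fovy': 64.26410605728951, 'cx': 279.2343975706232, 'cy': 216.36748557617378, 'eye': array([ 0.4381, -0.0917,  0.2901]), 'attitude': array([0.1519, 0.9849, 0.0823, 0.0141])}
```

View pics/w1.png

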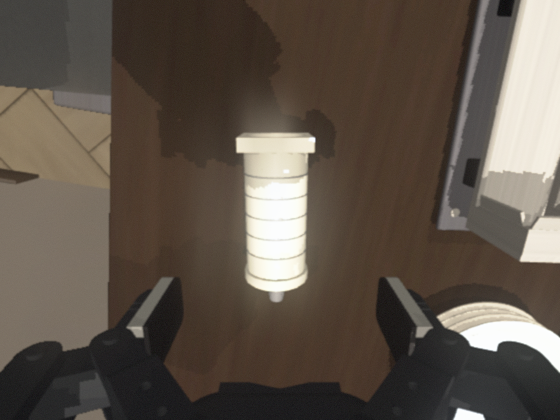

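View pics/s1.png

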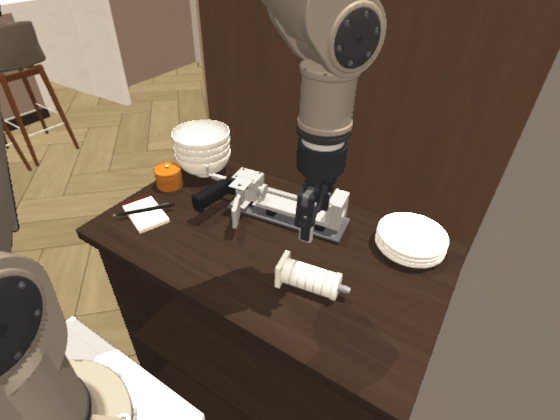

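>>> carry_out(series="1 1.5 -0.06 0.04 0 0 0;1 2.6 -0.06 0.04 0 0 0;1 3.23 -0.06 0.04 0 0 0;1 3.23 -0.06 0.04 0 0 0;1 3.23 -0.06 0.04 0 0 0;1 3.23 -0.06 0.04 0 0 0")

```text
time: 3.0
ee_pos: [0.4498, -0.17, 0.0147]
tcp_rot: [0.541, 0.457, 0.539, -0.456]
contact_force: [-0.4, 0.3, 0.0]
finger_gap: 0.997
```

```bash
python3 - <<'E'
from h import *
np.set_printoptions(precision=4,suppress=True)
s=get_state();print(s['time'],s['ee_pos'],s['contact_force'])
print(rel([.4493,-.1699,.015],9.5))
c=vision.get_calibration('wrist');p,d=vision.capture('wrist');cv2.imwrite('pics/w2.png',p)
E
```

```text
3.0 [ 0.4498 -0.17    0.0147] [-0.4007  0.3149  0.0023]
[-0.01 -0.02 -0.    0.    0.01 -0.04]
```

View pics/w2.png

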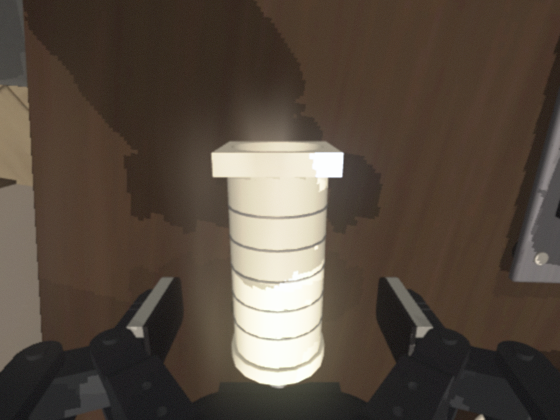

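>>> carry_out(series="-1 0 0 0 0 0 0;-1 0 0 0 0 0 0;-1 0 0 0 0 0 0;-1 0 0 0 0 0 0;-1 0 0 0 0 0 0;-1 0 0 0 0 0 0;-1 0 0 0 0 0 0;-1 0 0 0 0 0 0")

```text
time: 3.85
ee_pos: [0.4508, -0.1707, 0.0155]
tcp_rot: [0.541, 0.458, 0.538, -0.456]
contact_force: [-3.8, 0.9, 30.8]
finger_gap: -0.004
```

>>> carry_out(series="-1 0 0 0 0 0 0;-1 -0.3 0 0 0 0 0;-1 -1 0 0 0 0 0;-1 -2 0 0 0 0 0;-1 -3.3 0 0 0 0 0;-1 -4.3 0 0 0 0 0;-1 -4.3 0 0 0 0 0;-1 -4.3 0 0 0 0 0")

```text
time: 4.65
ee_pos: [0.4485, -0.1694, 0.1422]
tcp_rot: [0.54, 0.457, 0.54, -0.456]
contact_force: [-0.3, 0.3, -0.2]
finger_gap: 0.001
```

```bash
python3 - <<'E'
from h import *
np.set_printoptions(precision=4,suppress=True)
s=get_state();print(s['time'],s['ee_pos'],s['contact_force'],s['finger_gap'])
c=vision.get_calibration('wrist');p,d=vision.capture('wrist');cv2.imwrite('pics/w3.png',p);np.save('pics/w3.npy',d)
p,d=vision.capture('top');cv2.imwrite('pics/t3.png',p);np.save('pics/t3.npy',d)
p,d=vision.capture('scene');cv2.imwrite('pics/s3.png',p);np.save('pics/s3.npy',d)
E
```

```text
4.65 [ 0.4485 -0.1694  0.1422] [-0.312   0.3441 -0.208 ] 0.0008945035702778927
```

View pics/w3.png

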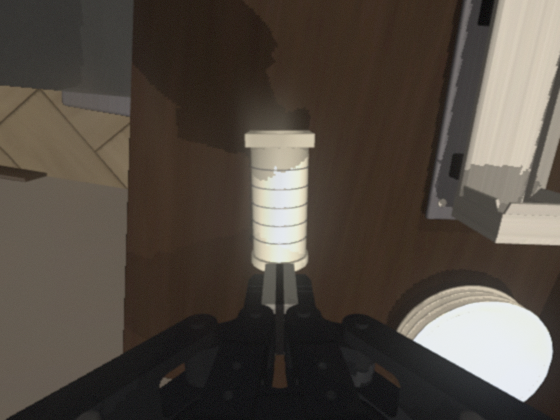

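View pics/s3.png

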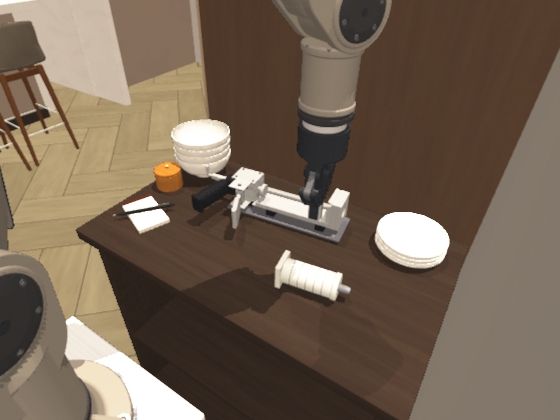

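```bash
python3 - <<'E'
from h import *
np.set_printoptions(precision=4,suppress=True)
for n in('top','scene','wrist'):
    c=vision.get_calibration(n);d=np.load(f'pics/{n[0]}3.npy');P=cloud(d,c)
    q=P.reshape(-1,3)
    m=q[(q[:,0]>.38)&(q[:,0]<.52)&(q[:,1]<-.06)&(q[:,1]>-.30)&(q[:,2]>.045)&(q[:,2]<.058)]
    print(n,len(m),m.mean(0),np.percentile(m[:,1],[1,99]))
    print(proj([[.4493,-.1699,.054],[.4485,-.1694,.142],[.4592,-.229,.027]],c))
print(P[200,280],P[140,280],P[290,280],P[280,275])
p=cv2.imread('pics/t3.png');cv2.imwrite('pics/t3c.png',cv2.resize(p[130:290,270:430],None,fx=3.7,fy=3.7))
E
```

```text
top 385 [ 0.4444 -0.1386  0.0504] [-0.172  -0.1085]
[[357.5409 245.7747]
 [363.308  246.5124]
 [379.6938 241.3226]]
scene 962 [ 0.4436 -0.1698  0.051 ] [-0.2303 -0.1115]
[[309.511  267.3177]
 [312.7042 232.6711]
 [338.3608 286.6892]]
wrist 5426 [ 0.4457 -0.159   0.0497] [-0.2225 -0.1079]
[[281.4941 210.4964]
 [280.9041 252.8034]
 [281.1988 262.4897]]
[ 0.4467 -0.1621  0.0509] [ 0.4386 -0.1139  0.0538] [ 0.446  -0.158   0.2043] [ 0.444  -0.1583  0.1963]
```

View pics/t3c.png

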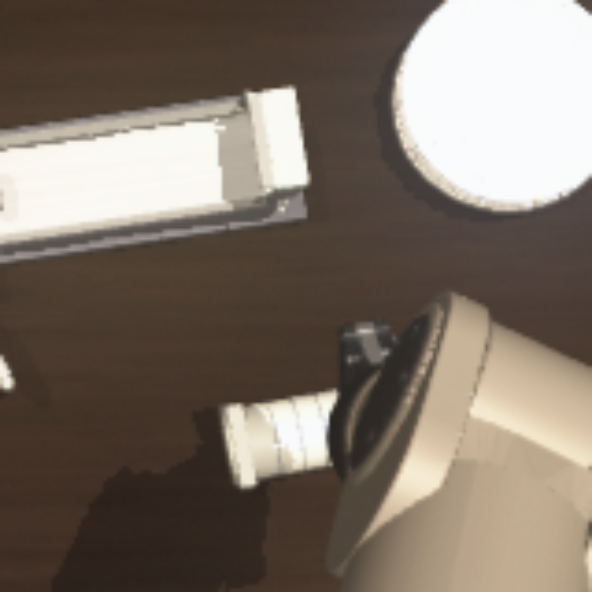

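```bash
python3 - <<'E'
from h import *
np.set_printoptions(precision=4,suppress=True)
c=vision.get_calibration('wrist');d=np.load('pics/w3.npy');P=cloud(d,c)
for v in range(252,300,4): print(v,d[v,274:288:6],P[v,274],P[v,280],P[v,286])
a=cv2.imread('pics/w3.png')[220:340,200:360];a=cv2.resize(a,None,fx=4,fy=4)
b=cv2.imread('pics/s3.png')[130:250,280:360];b=cv2.resize(b,None,fx=4,fy=4)
cv2.imwrite('pics/tip.png',np.hstack([cv2.resize(a,(480,480)) if 0 else a[:480,:480],b]))
c=vision.get_calibration('scene');d=np.load('pics/s3.npy');P=cloud(d,c)
q=P[130:235,295:340].reshape(-1,3);k=(np.hypot(q[:,0]-.4485,q[:,1]+.1694)<.05)&(q[:,2]>.06)
print(np.sort(q[k][:,2])[:15])
E
```

```text
252 [0.2925 0.2898 0.2915] [ 0.4494 -0.2096  0.0497] [ 0.4544 -0.2076  0.0522] [ 0.4597 -0.2074  0.0506]
256 [0.2929 0.2922 0.2931] [ 0.45   -0.213   0.0503] [ 0.4551 -0.2119  0.051 ] [ 0.4604 -0.2113  0.0502]
260 [0.2939 0.2933 0.2944] [ 0.4506 -0.2168  0.0505] [ 0.4558 -0.2156  0.051 ] [ 0.4611 -0.2152  0.05  ]
264 [0.1516 0.1513 0.1508] [ 0.4434 -0.1584  0.1812] [ 0.446  -0.1578  0.1815] [ 0.4487 -0.1572  0.1819]
268 [0.1485 0.1469 0.1482] [ 0.4435 -0.1587  0.1846] [ 0.446  -0.1576  0.186 ] [ 0.4487 -0.1577  0.1848]
272 [0.1439 0.1444 0.1446] [ 0.4435 -0.1583  0.1892] [ 0.4461 -0.1581  0.1888] [ 0.4486 -0.1578  0.1886]
276 [0.1408 0.1399 0.1409] [ 0.4436 -0.1585  0.1926] [ 0.446  -0.1577  0.1933] [ 0.4486 -0.1577  0.1925]
280 [0.1381 0.1367 0.1368] [ 0.4437 -0.1588  0.1955] [ 0.446  -0.1577  0.1967] [ 0.4484 -0.1573  0.1966]
284 [0.1335 0.1324 0.1348] [ 0.4436 -0.1581  0.2001] [ 0.4459 -0.1572  0.201 ] [ 0.4485 -0.1579  0.1989]
288 [0.1314 0.1317 0.1312] [ 0.4438 -0.1585  0.2024] [ 0.4461 -0.1583  0.2021] [ 0.4484 -0.1576  0.2026]
292 [0.1284 0.128  0.1272] [ 0.4438 -0.1585  0.2055] [ 0.446  -0.1579  0.2059] [ 0.4482 -0.1571  0.2066]
296 [0.1262 0.1247 0.1254] [ 0.4439 -0.1588  0.2079] [ 0.446  -0.1576  0.2092] [ 0.4483 -0.1576  0.2086]
[0.177  0.1776 0.1781 0.1781 0.1781 0.1783 0.1788 0.1792 0.1793 0.1797
 0.1807 0.1809 0.1814 0.1814 0.1814]
```

View pics/tip.png

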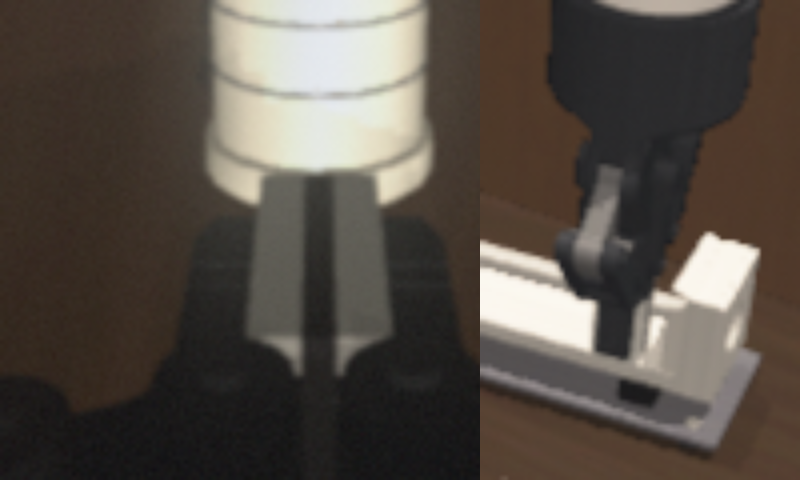

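```bash
cat > fit.py <<'E'
from h import *
from scipy.optimize import least_squares
def fitc(Q,x0,y0,yaw,z0=.027,win=.07):
    q=Q.reshape(-1,3);q=q[np.isfinite(q).all(1)]
    p0=np.array([x0,y0])
    for it in range(4):
        g=np.array([np.cos(yaw),np.sin(yaw)]);n=np.array([-g[1],g[0]])
        s=(q[:,:2]-p0)@g;l=(q[:,:2]-p0)@n
        dist=np.hypot(l,q[:,2]-z0)
        t=q[(abs(s)<.046)&(abs(dist-.025)<(.012 if it==0 else .005))&(q[:,2]>z0-.012)]
        def f(v):
            g=np.array([np.cos(v[1]),np.sin(v[1])]);n=np.array([-g[1],g[0]])
            l=(t[:,:2]-p0)@n-v[0]
            zz=v[2]
            return np.hypot(l,t[:,2]-zz)-.025
        r=least_squares(f,[0,yaw,z0],loss='soft_l1',f_scale=.002)
        p0=p0+n*r.x[0];yaw=r.x[1];z0=r.x[2]
    g=np.array([np.cos(yaw),np.sin(yaw)]);n=np.array([-g[1],g[0]])
    s=(q[:,:2]-p0)@g;l=(q[:,:2]-p0)@n
    k=(abs(l)<.02)&(q[:,2]>z0+.015)&(q[:,2]<z0+.032)&(abs(s)<.075)
    lo,hi=np.percentile(s[k],[.5,99.5])
    return p0,np.degrees(yaw),z0,len(t),p0+g*lo,p0+g*hi,(hi-lo)
E
python3 - <<'E'
from fit import *
np.set_printoptions(precision=4,suppress=True)
for n in('top','scene','wrist'):
    c=vision.get_calibration(n);d=np.load(f'pics/{n[0]}3.npy');P=cloud(d,c)
    P=P[:262] if n=='wrist' else P
    print(n,fitc(P,.446,-.17,np.radians(-80)))
    if n!='wrist':print(' before',fitc(cloud(np.load(f'pics/{n}0.npy'),c),.446,-.17,np.radians(-80)))
E
```

```text
top (array([ 0.4492, -0.1694]), np.float64(-80.27429653747122), np.float64(0.02612643365897914), 422, array([ 0.4391, -0.1105]), array([ 0.4506, -0.1778]), np.float64(0.06826960660664644))
 before (array([ 0.4492, -0.1694]), np.float64(-80.43839479417825), np.float64(0.026064731565772638), 746, array([ 0.4393, -0.1104]), array([ 0.4591, -0.2282]), np.float64(0.11945669647989865))
scene (array([ 0.4491, -0.1695]), np.float64(-80.52693245074619), np.float64(0.027956709551702423), 1226, array([ 0.4395, -0.1118]), array([ 0.4591, -0.2294]), np.float64(0.11922759653467373))
 before (array([ 0.4491, -0.1694]), np.float64(-80.6331845823506), np.float64(0.02793860131947972), 1231, array([ 0.4396, -0.1116]), array([ 0.459 , -0.2294]), np.float64(0.11939280980910155))
wrist (array([ 0.4475, -0.1697]), np.float64(-80.48488582803198), np.float64(0.025820016459822185), 5715, array([ 0.4374, -0.1095]), array([ 0.4556, -0.2181]), np.float64(0.11017316374244754))
```

>>> carry_out(series="1 0 0 0 0 0 0;1 0 0 0 0 0 0;1 0 0 0 0 0 0;1 0 0 0 0 0 0;1 1.3 0 0 0 0 0;1 2.6 0 0 0 0 0;1 3.2 0 0 0 0 0;1 3.2 0 0 0 0 0")

```text
time: 5.6
ee_pos: [0.4462, -0.1692, 0.0438]
tcp_rot: [0.538, 0.456, 0.541, -0.458]
contact_force: [-0.2, -1.3, 0.5]
finger_gap: 1.0
```

```bash
python3 - <<'E'
from h import *
np.set_printoptions(precision=4,suppress=True)
s=get_state();print(s['time'],s['ee_pos'],s['contact_force'],s['finger_gap'])
print(rel([.4492,-.170,-.023],9.6))
E
```

```text
5.6 [ 0.4462 -0.1692  0.0438] [-0.1668 -1.3351  0.4779] 0.9999184808719175
[ 2.23  0.11  0.05 -0.02 -0.02  0.06]
```

>>> carry_out(series="1 0 0.04 0.02 0 0 0;1 1 0.04 0.02 0 0 0;1 1.8 0.04 0.02 0 0 0;1 2.2 0.04 0.02 0 0 0;1 2.2 0.04 0.02 0 0 0;1 2.2 0.04 0.02 0 0 0")

```text
time: 6.2
ee_pos: [0.4504, -0.1705, -0.019]
tcp_rot: [0.54, 0.457, 0.539, -0.457]
contact_force: [0.1, 0.2, -0.3]
finger_gap: 0.998
```

```bash
python3 - <<'E'
from h import *
np.set_printoptions(precision=4,suppress=True)
s=get_state();print(s['time'],s['ee_pos'],s['contact_force'],s['finger_gap'])
print(rel([.4492,-.170,-.023],9.6))
c=vision.get_calibration('scene');p,d=vision.capture('scene');cv2.imwrite('pics/s4.png',cv2.resize(p[170:330,220:400],None,fx=4,fy=4)[:600,:800]);P=cloud(d,c)
E
```

```text
6.2 [ 0.4504 -0.1705 -0.019 ] [ 0.0938  0.1678 -0.3018] 0.9982445411971218
[ 0.13 -0.04 -0.02 -0.02  0.01 -0.02]
```

View pics/s4.png

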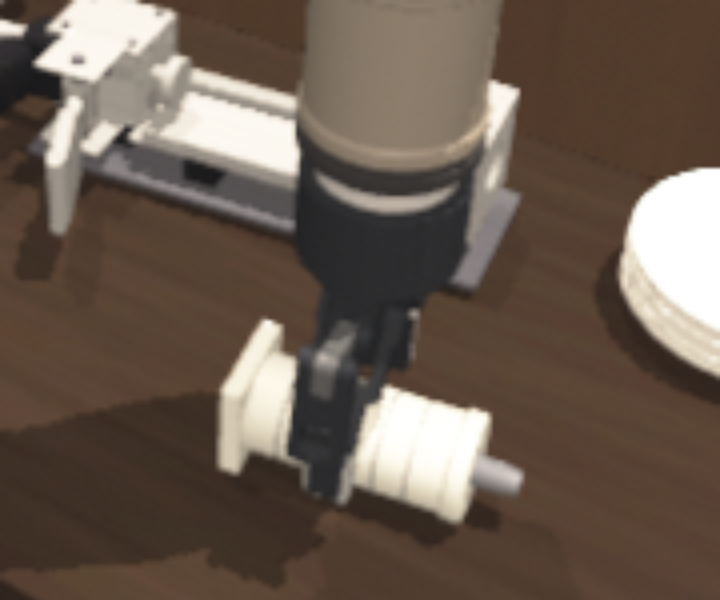

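>>> carry_out(series="1 0.1 0 0 0 0 0;1 0.1 0 0 0 0 0;-1 0.1 0 0 0 0 0;-1 0.1 0 0 0 0 0;-1 0.1 0 0 0 0 0;-1 0.1 0 0 0 0 0;-1 0.1 0 0 0 0 0;-1 0.1 0 0 0 0 0")

```text
time: 7.05
ee_pos: [0.4499, -0.1701, -0.0226]
tcp_rot: [0.54, 0.457, 0.54, -0.457]
contact_force: [-1.1, 0.3, 5.9]
finger_gap: 0.546
```

```bash
python3 - <<'E'
from h import *
np.set_printoptions(precision=4,suppress=True)
s=get_state();print(s['time'],s['ee_pos'],s['contact_force'],s['finger_gap'])
c=vision.get_calibration('scene');p,d=vision.capture('scene');cv2.imwrite('pics/s5.png',cv2.resize(p[170:330,220:400],None,fx=4,fy=4)[:600,:800]);P=cloud(d,c)
E
```

```text
7.05 [ 0.4499 -0.1701 -0.0226] [-1.1014  0.3087  5.8766] 0.5461350847960368
```

View pics/s5.png

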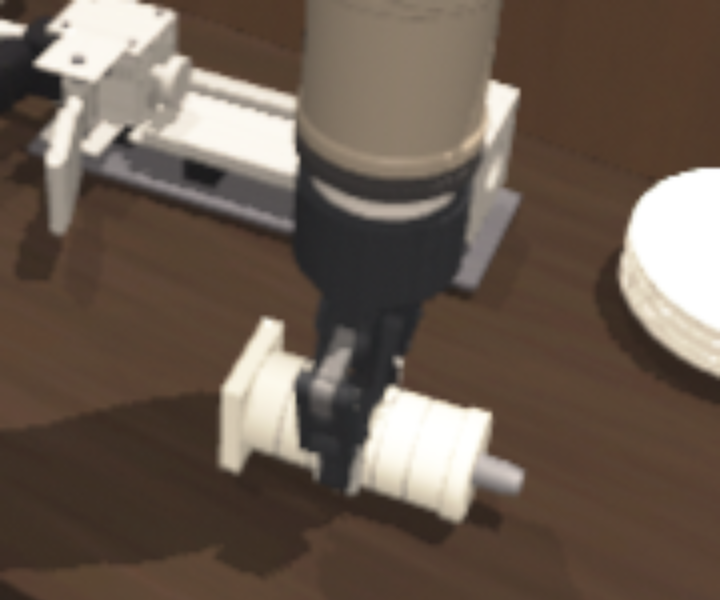

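>>> carry_out(series="-1 -0.2 0 0 0 0 0;-1 -0.8 0 0 0 0 0;-1 -1.8 0 0 0 0 0;-1 -3 0 0 0 0 0;-1 -4.3 0 0 0 0 0;-1 -4.6 0 0 0 0 0;-1 -4.6 0 0 0 0 0;-1 -4.6 0 0 0 0 0")

```text
time: 7.9
ee_pos: [0.4485, -0.1693, 0.1138]
tcp_rot: [0.539, 0.456, 0.541, -0.457]
contact_force: [0.0, -1.0, -3.9]
finger_gap: 0.545
```

```bash
python3 - <<'E'
from fit import *
np.set_printoptions(precision=4,suppress=True)
s=get_state();print(s['time'],s['ee_pos'],s['contact_force'],s['finger_gap'])
c=vision.get_calibration('scene');p,d=vision.capture('scene');cv2.imwrite('pics/s6.png',cv2.resize(p[100:300,200:420],None,fx=3,fy=3)[:600,:800]);P=cloud(d,c)
np.save('pics/s6.npy',d);print(fitc(P,.449,-.17,np.radians(-80.5),.165))
E
```

```text
7.9 [ 0.4485 -0.1693  0.1138] [ 0.0377 -0.9501 -3.9363] 0.5448626442564869
(array([ 0.4489, -0.17  ]), np.float64(-80.75397658592439), np.float64(0.16411667721970088), 988, array([ 0.4393, -0.111 ]), array([ 0.4585, -0.2288]), np.float64(0.11934291745225514))
```

View pics/s6.png

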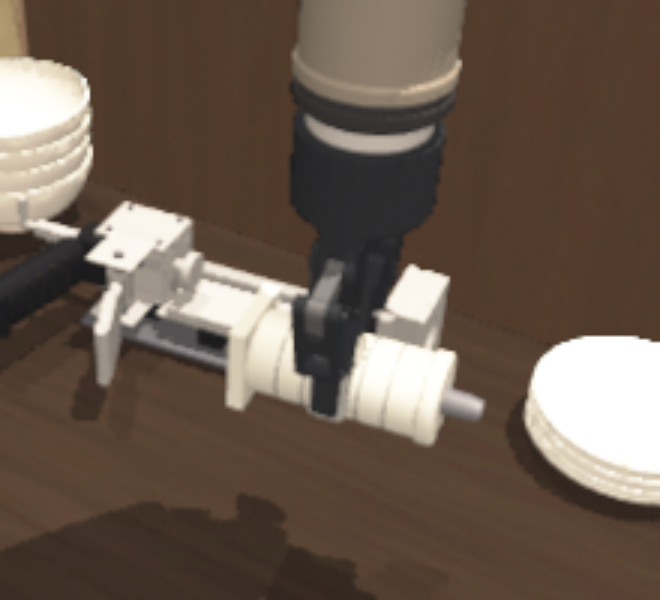

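```bash
python3 - <<'E'
from fit import *
np.set_printoptions(precision=4,suppress=True)
g=np.array([np.cos(np.radians(-82.5)),np.sin(np.radians(-82.5))]);n=np.array([-g[1],g[0]]);A=np.array([.6236,-.0468])
for nm in('top','scene'):
    c=vision.get_calibration(nm);q=cloud(np.load(f'pics/{nm}0.npy'),c).reshape(-1,3)
    s=(q[:,:2]-A)@g;l=(q[:,:2]-A)@n
    dz=-.0006 if nm=='top' else .001
    z=q[:,2]-dz
    k=(z>.086)&(z<.105)&(abs(l)<.05)&(s>.06)&(s<.13)
    print(nm,'hood s',np.percentile(s[k],[.5,2,98,99.5]),'l',np.percentile(l[k],[1,50,99]),'z',np.percentile(z[k],[5,50,95]),k.sum())
    for a in(.076,.080,.084,.090,.098,.104):
        kk=k&(abs(s-a)<.002);print('  ',a,kk.sum(),np.median(z[kk]) if kk.any() else 0, np.percentile(l[kk],[2,98]) if kk.any() else 0)
    for s0 in(-.08,-.04,0,.04,.07):
        kk=(abs(s-s0)<.01)&(abs(l)<.05)&(z>.038)&(z<.052)
        a=l[kk&(l>0)];b=l[kk&(l<0)]
        print('  lips',s0,np.percentile(a,[3,50,97]),np.percentile(b,[3,50,97]),np.median(z[kk]))
    kk=(abs(l)<.02)&(abs(s)<.06);print('  floor',np.median(z[kk]))
    kk=(abs(l)<.02)&(s<-.08)&(s>-.12)&(z>.045)&(z<.08);print('  disc s',np.percentile(s[kk],[2,20,50,80,98]),'l',np.percentile(l[kk],[2,50,98]),'z',np.percentile(z[kk],[2,98]))
    # front face of hood (scene can see?) 
    kk=(abs(l)<.04)&(s>.1)&(s<.125)&(z>.04)&(z<.08);print('  front',kk.sum(),np.percentile(s[kk],[5,50,95]) if kk.any() else 0)
E
```

```text
top hood s [0.0761 0.0768 0.107  0.1077] l [-0.0316 -0.0011  0.0307] z [0.091  0.0948 0.0984] 353
   0.076 23 0.09685668679002697 [-0.0313  0.0239]
   0.08 44 0.09592826953352891 [-0.0318  0.0287]
   0.084 42 0.09464654858564588 [-0.0295  0.0296]
   0.09 47 0.09430175865747732 [-0.0311  0.0294]
   0.098 46 0.09440368569612297 [-0.0301  0.0278]
   0.104 41 0.09341031530012363 [-0.0303  0.0294]
  lips -0.08 [0.0289 0.0328 0.0355] [-0.0359 -0.033  -0.0181] 0.041461221845607146
  lips -0.04 [0.0294 0.0326 0.0357] [-0.0355 -0.0328 -0.03  ] 0.04232113393832078
  lips 0 [0.0295 0.0329 0.0355] [-0.0358 -0.0327 -0.0295] 0.041722504776945016
  lips 0.04 [0.0289 0.0323 0.0355] [-0.0357 -0.0331 -0.0296] 0.04177454505407659
  lips 0.07 [0.0288 0.0319 0.0355] [-0.0357 -0.0335 -0.0304] 0.041736738851418334
  floor 0.029975823363618325
  disc s [-0.1064 -0.1038 -0.0947 -0.0907 -0.0884] l [-0.0152 -0.0016  0.0152] z [0.0467 0.0761]
  front 5 [0.1016 0.1046 0.1065]
scene hood s [0.0781 0.0786 0.1091 0.1092] l [-0.0345 -0.0064  0.0301] z [0.0884 0.0947 0.0976] 301
   0.076 2 0.09709916779457528 [-0.015   0.0041]
   0.08 35 0.09696230573720033 [-0.0364  0.0294]
   0.084 36 0.09547263168900616 [-0.0326  0.0267]
   0.09 35 0.09457089186378631 [-0.0342  0.0283]
   0.098 36 0.09468987727380748 [-0.0337  0.0274]
   0.104 40 0.09435986357269871 [-0.0329  0.0292]
  lips -0.08 [0.003  0.031  0.0353] [-0.0358 -0.0131 -0.0012] 0.04246911353387983
  lips -0.04 [0.0282 0.032  0.0366] [-0.036  -0.0348 -0.032 ] 0.04143289186489574
  lips 0 [0.0263 0.0325 0.036 ] [-0.0362 -0.0349 -0.0324] 0.041305784897147646
  lips 0.04 [0.0283 0.0317 0.0364] [-0.0365 -0.0346 -0.0328] 0.041032823971832943
  lips 0.07 [0.0296 0.0325 0.0361] [-0.0361 -0.0337 -0.0322] 0.042273352127184194
  floor 0.030160766942574246
  disc s [-0.1184 -0.1055 -0.102  -0.0876 -0.0863] l [-0.0196 -0.0049  0.0187] z [0.0465 0.0784]
  front 135 [0.1008 0.1079 0.1092]
```

```bash
python3 - <<'E'
from h import *
s=get_state();M=q2R(s['tcp_rot']);print(np.degrees(np.arctan2(M[1,1],M[0,1])),M[:,0])
print(rel([.6217,-.0347,.114],7.6))
E
```

```text
9.527929351636953 [-2.94005412e-03  6.20759436e-04 -9.99995485e-01]
[-0.03  6.45 -3.47  0.39 -0.01  0.03]
```

>>> carry_out(series="-1 -0.1 1.4 -0.8 0.39 0 0;-1 -0.1 2.8 -1.5 0.39 0 0;-1 -0.1 4.2 -2.3 0.39 0 0;-1 -0.1 5.6 -3 0.39 0 0;-1 0 6.45 -3.47 0.39 0 0;-1 0 6.45 -3.47 0.39 0 0;-1 0 6.45 -3.47 0.39 0 0;-1 0 6.45 -3.47 0.39 0 0")

```text
time: 8.75
ee_pos: [0.6214, -0.0369, 0.1135]
tcp_rot: [0.531, 0.465, 0.532, -0.467]
contact_force: [-0.0, 0.3, -3.2]
finger_gap: 0.545
```

```bash
python3 - <<'E'
from fit import *
np.set_printoptions(precision=4,suppress=True)
s=get_state();M=q2R(s['tcp_rot']);print(s['time'],s['ee_pos'],s['contact_force'],s['finger_gap'],np.degrees(np.arctan2(M[1,1],M[0,1])),M[:,0])
c=vision.get_calibration('scene');p,d=vision.capture('scene');cv2.imwrite('pics/s7.png',cv2.resize(p[70:270,180:400],None,fx=3,fy=3)[:600,:800]);P=cloud(d,c)
f=fitc(P,.622,-.035,np.radians(-82.5),.164);print(f)
e=(np.array(f[4])+f[5])/2;print('center',e)
g=np.array([np.cos(np.radians(-82.5)),np.sin(np.radians(-82.5))]);n=np.array([-g[1],g[0]]);A=np.array([.6236,-.0468])
print('s,l centre',(e-A)@g,(e-A)@n,'tcp',(s['ee_pos'][:2]-A)@g,(s['ee_pos'][:2]-A)@n)
c=vision.get_calibration('wrist');p,d=vision.capture('wrist');cv2.imwrite('pics/w7.png',p)
P=cloud(d,c)
print(fitc(P,.622,-.035,np.radians(-82.5),.164))
E
```

```text
8.75 [ 0.6214 -0.0369  0.1135] [-0.0047  0.3    -3.2209] 0.5446643185339916 7.4509106382636885 [-0.0032 -0.0008 -1.    ]
(array([ 0.6218, -0.035 ]), np.float64(-82.74154622940746), np.float64(0.1640693635216441), 609, array([0.6146, 0.0218]), array([ 0.6297, -0.0973]), np.float64(0.12005703037819337))
center [ 0.6222 -0.0378]
s,l centre -0.009129863690188878 -0.00024749559050173234 tcp -0.01011179169375865 -0.0008738775446243594
(array([ 0.6218, -0.035 ]), np.float64(-82.75637936167195), np.float64(0.1636968412884735), 21801, array([0.6143, 0.0239]), array([ 0.6253, -0.0625]), np.float64(0.08709114174703984))
```

View pics/s7.png

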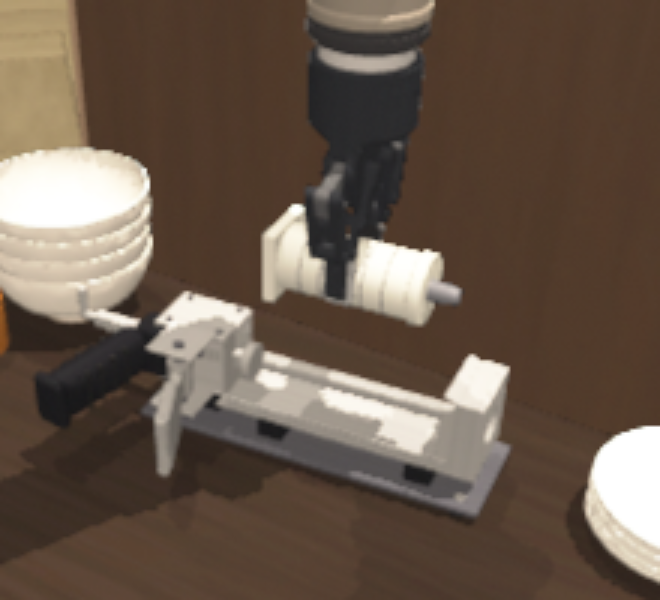

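View pics/w7.png

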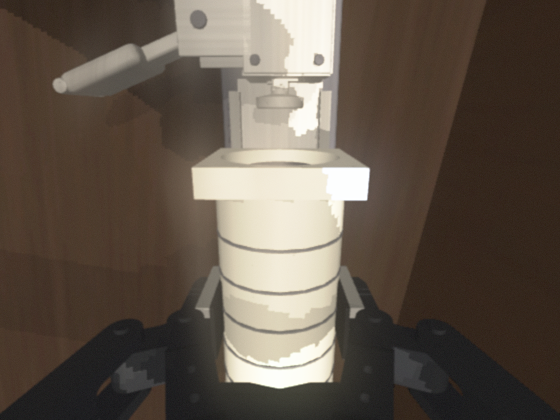

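>>> carry_out(series="-1 0 0 -0.1 0 0 0;-1 1 0 -0.1 0 0 0;-1 2 0 -0.1 0 0 0;-1 2.7 0 -0.1 0 0 0;-1 2.9 0 -0.1 0 0 0;-1 2.9 0 -0.1 0 0 0;-1 2.9 0 -0.1 0 0 0")

```text
time: 9.55
ee_pos: [0.6238, -0.0327, 0.0292]
tcp_rot: [0.532, 0.466, 0.531, -0.466]
contact_force: [0.1, 0.2, -2.8]
finger_gap: 0.547
```

```bash
cat > chk.py <<'E'
from fit import *
np.set_printoptions(precision=4,suppress=True)
import sys
g=np.array([np.cos(np.radians(-82.5)),np.sin(np.radians(-82.5))]);n=np.array([-g[1],g[0]]);A=np.array([.6236,-.0468])
def chk(tag,z0=.07):
    s=get_state();M=q2R(s['tcp_rot']);print(s['time'],s['ee_pos'],s['contact_force'],s['finger_gap'],np.degrees(np.arctan2(M[1,1],M[0,1])),M[:,0])
    c=vision.get_calibration('scene');p,d=vision.capture('scene');cv2.imwrite(f'pics/s{tag}.png',cv2.resize(p[100:270,200:400],None,fx=4,fy=4,interpolation=2)[:600,:800]);P=cloud(d,c)
    f=fitc(P,.622,-.035,np.radians(-82.5),z0);print(f)
    print('p0 l',(f[0]-A)@n,'back s',(f[4]-A)@g,'front s',(f[5]-A)@g,'tcp s,l',(s['ee_pos'][:2]-A)@g,(s['ee_pos'][:2]-A)@n)
    return P,d
E
python3 -c "
from chk import *
chk('8',.075)"
```

```text
9.55 [ 0.6238 -0.0327  0.0292] [ 0.054   0.1634 -2.7844] 0.5468707188472135 7.541801458083459 [ 0.0019 -0.     -1.    ]
(array([ 0.6247, -0.0347]), np.float64(-82.75928034823303), np.float64(0.07978752739598043), 534, array([0.617 , 0.0259]), array([ 0.6321, -0.0932]), np.float64(0.11999894553629503))
p0 l 0.0026364649618465965 back s -0.0729075376838098 front s 0.0470901791672746 tcp s,l -0.013921657292896225 0.0019881536759742695
```

View pics/s8.png

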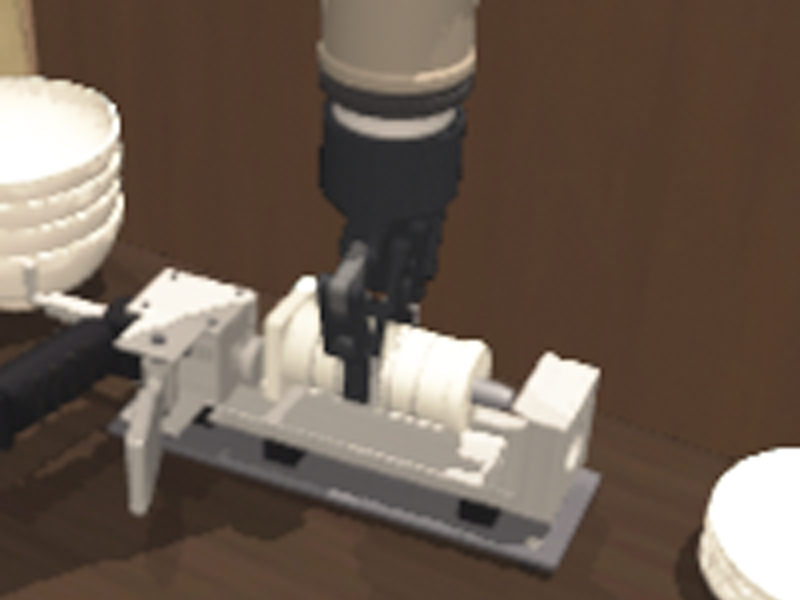

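>>> carry_out(series="-1 0 0 0.04 0 0 0;-1 0 0 0.04 0 0 0;-1 0 0 0.04 0 0 0")

```text
time: 9.9
ee_pos: [0.6233, -0.0337, 0.0285]
tcp_rot: [0.532, 0.466, 0.532, -0.466]
contact_force: [-0.2, -0.6, -2.7]
finger_gap: 0.545
```

```bash
python3 -c "
from chk import *
chk('9',.077)"
```

```text
9.9 [ 0.6233 -0.0337  0.0285] [-0.2248 -0.577  -2.6567] 0.5445677238198486 7.551079160534236 [ 0.0009  0.0002 -1.    ]
(array([ 0.6242, -0.0347]), np.float64(-82.84050628756007), np.float64(0.07919416591165546), 530, array([0.6166, 0.0251]), array([ 0.6316, -0.0938]), np.float64(0.11988860964978128))
p0 l 0.002124280830999588 back s -0.07220206296579755 front s 0.04768442953384938 tcp s,l -0.01304214177801502 0.0014100698077529547
```

>>> carry_out(series="-1 0 -0.07 0 0 0 0;-1 0 -0.07 0 0 0 0;-1 0.3 -0.07 0 0 0 0;-1 0.5 -0.07 0 0 0 0;-1 0.6 -0.07 0 0 0 0;-1 0.66 -0.07 0 0 0 0;-1 0.66 -0.07 0 0 0 0;-1 0.66 -0.07 0 0 0 0")

```text
time: 10.75
ee_pos: [0.6211, -0.034, 0.0082]
tcp_rot: [0.532, 0.466, 0.532, -0.466]
contact_force: [-0.8, 1.4, -2.9]
finger_gap: 0.547
```

```bash
python3 -c "
from chk import *
chk('10',.057)"
```

```text
10.75 [ 0.6211 -0.034   0.0082] [-0.7916  1.3503 -2.8852] 0.5470503526889091 7.555683765043371 [ 0.0004 -0.0001 -1.    ]
(array([ 0.6218, -0.035 ]), np.float64(-82.61703942608976), np.float64(0.05879931923435223), 519, array([0.6142, 0.024 ]), array([ 0.6295, -0.0942]), np.float64(0.1192443011963911))
p0 l -0.00020300866875228997 back s -0.0714705168037614 front s 0.04777353560625682 tcp s,l -0.013009711900717164 -0.0008099152388215088
```

View pics/s10.png

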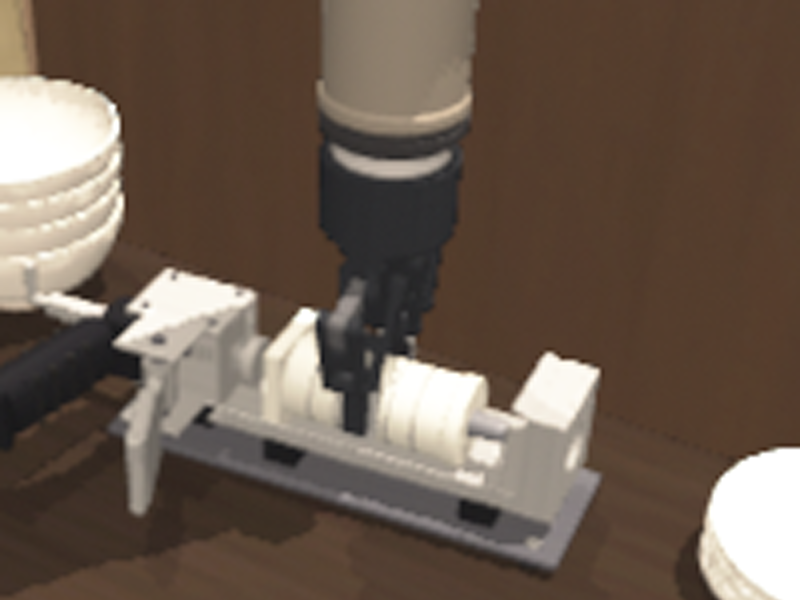

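>>> carry_out(series="-1 0.02 0.01 0.2 0 0 0;-1 0.02 0.01 0.5 0 0 0;-1 0.02 0.01 0.8 0 0 0;-1 0.02 0.01 1.1 0 0 0;-1 0.02 0.01 1.4 0 0 0;-1 0.02 0.01 1.6 0 0 0;-1 0.02 0.01 1.7 0 0 0;-1 0.02 0.01 1.7 0 0 0")

```text
time: 11.6
ee_pos: [0.628, -0.0854, 0.0077]
tcp_rot: [0.532, 0.466, 0.531, -0.466]
contact_force: [-0.5, -1.4, -1.6]
finger_gap: 0.545
```

```bash
python3 -c "
from chk import *
chk('11',.057)"
```

```text
11.6 [ 0.628  -0.0854  0.0077] [-0.5167 -1.427  -1.6422] 0.5454940448496729 7.507092279880107 [ 0.0003 -0.0006 -1.    ]
(array([ 0.6208, -0.0352]), np.float64(-78.78508012805334), np.float64(0.059294242262515146), 324, array([ 0.619 , -0.0265]), array([ 0.6352, -0.108 ]), np.float64(0.08313801053204857))
p0 l -0.0012995792394915814 back s -0.020747801024347003 front s 0.06221551827120021 tcp s,l 0.038864079870997145 -0.0007021596405142956
```

View pics/s11.png

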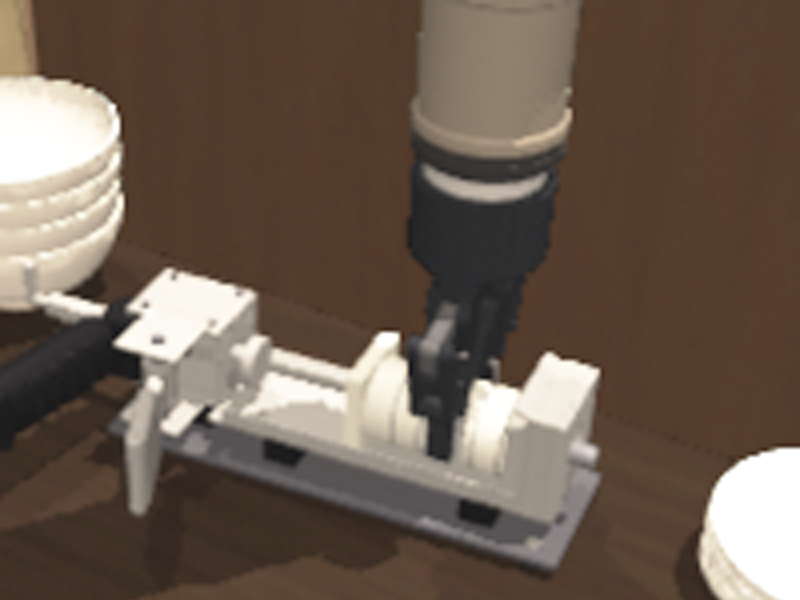

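>>> carry_out(series="-1 0 0 0.1 0 0 0;-1 0 0 0.15 0 0 0;-1 0 0 0.2 0 0 0;-1 0 0 0.25 0 0 0;-1 0 0 0.28 0 0 0;-1 0 0 0.28 0 0 0")

```text
time: 12.25
ee_pos: [0.6289, -0.0907, 0.0076]
tcp_rot: [0.531, 0.466, 0.533, -0.465]
contact_force: [-1.9, 4.8, 1.1]
finger_gap: 0.545
```

```bash
python3 -c "
from chk import *
chk('12',.057)"
```

```text
12.25 [ 0.6289 -0.0907  0.0076] [-1.9383  4.8352  1.0998] 0.5448004934425135 7.625356376089136 [-0.0007  0.0025 -1.    ]
(array([ 0.6209, -0.0351]), np.float64(-79.74711145570859), np.float64(0.05873883938394666), 321, array([ 0.6203, -0.0316]), array([ 0.6342, -0.1086]), np.float64(0.07815204196252777))
p0 l -0.001127586256587183 back s -0.015453958956177415 front s 0.06260789292534823 tcp s,l 0.04426567628291666 -0.0004505500974762534
```

>>> carry_out(series="-1 0 0 0.04 0 0 0;-1 0 0 0.08 0 0 0;-1 0 0 0.12 0 0 0;-1 0 0 0.12 0 0 0")

```text
time: 12.7
ee_pos: [0.6288, -0.0906, 0.0076]
tcp_rot: [0.53, 0.466, 0.535, -0.464]
contact_force: [-5.3, 12.7, 8.3]
finger_gap: 0.545
```

```bash
python3 -c "
from chk import *
chk('13',.057)"
```

```text
12.7 [ 0.6288 -0.0906  0.0076] [-5.2501 12.742   8.2768] 0.5446755024000992 7.726863890900169 [-0.0027  0.0072 -1.    ]
(array([ 0.6204, -0.0352]), np.float64(-78.55466606191132), np.float64(0.059011580273871676), 330, array([ 0.619 , -0.0281]), array([ 0.6353, -0.1084]), np.float64(0.08202280444246914))
p0 l -0.0016362692723479444 back s -0.01919109420717506 front s 0.06263732857808345 tcp s,l 0.044088656044980565 -0.0005171930480144603
```

View pics/s13.png

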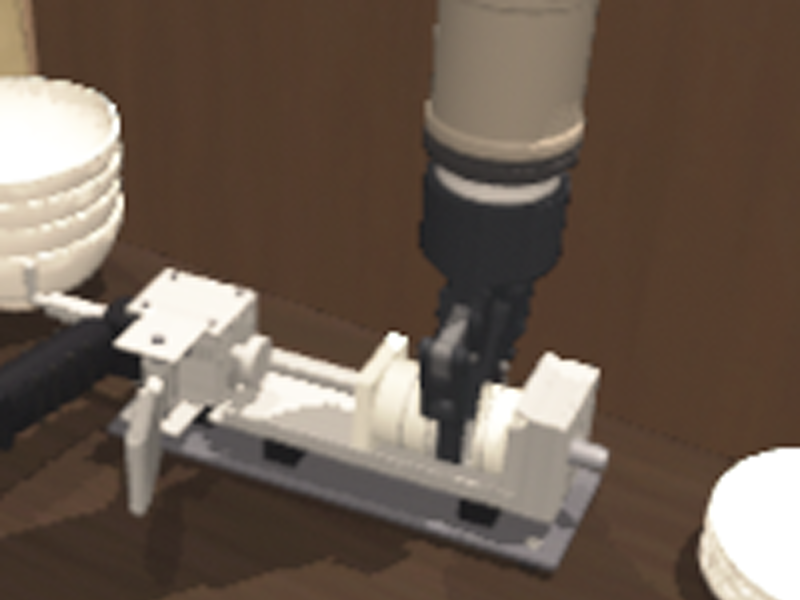

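>>> carry_out(series="-1 0 0 -0.08 0 0 0;-1 0 0 -0.08 0 0 0;1 0 0 -0.08 0 0 0;1 0 0 -0.08 0 0 0;1 0 0 -0.08 0 0 0;1 -0.2 0 -0.08 0 0 0;1 -1 0 -0.08 0 0 0;1 -2.5 0 -0.08 0 0 0")

```text
time: 13.55
ee_pos: [0.6267, -0.0939, 0.081]
tcp_rot: [0.53, 0.465, 0.533, -0.467]
contact_force: [1.1, 0.2, -0.2]
finger_gap: 1.003
```

>>> carry_out(series="-1 -1 0 0 0 0 0;-1 -2.5 0 -1 0 0 0;-1 -2.5 -2 -2 0 0 0;-1 -2.5 -3 -3 0 0 0;-1 -2.5 -4 -4 0 0 0;-1 -2.5 -4 -4 0 0 0;-1 -2.5 -4 -4 0 0 0")

```text
time: 14.25
ee_pos: [0.494, 0.0101, 0.1582]
tcp_rot: [0.532, 0.466, 0.532, -0.465]
contact_force: [0.2, -0.1, 1.3]
finger_gap: -0.002
```

```bash
python3 -c "
from chk import *
P,d=chk('14',.057);np.save('pics/s14.npy',d)
p,d=vision.capture('top');cv2.imwrite('pics/t14.png',p);np.save('pics/t14.npy',d)
cv2.imwrite('pics/t14c.png',cv2.resize(p[140:275,195:400],None,fx=3.9,fy=3.9,interpolation=2)[:600,:800])
"
```

```text
14.25 [0.494  0.0101 0.1582] [ 0.2234 -0.1023  1.272 ] -0.0015770872828307937 7.6688018436219965 [ 0.0009  0.0013 -1.    ]
(array([ 0.6202, -0.0352]), np.float64(-79.07971356765705), np.float64(0.05868059197434204), 435, array([ 0.6195, -0.0316]), array([ 0.6343, -0.1084]), np.float64(0.0782496203795929))
p0 l -0.001880512254021558 back s -0.015597109419732197 front s 0.06251313015694111 tcp s,l -0.07332812561605474 -0.12106955817223831
```

View pics/s14.png

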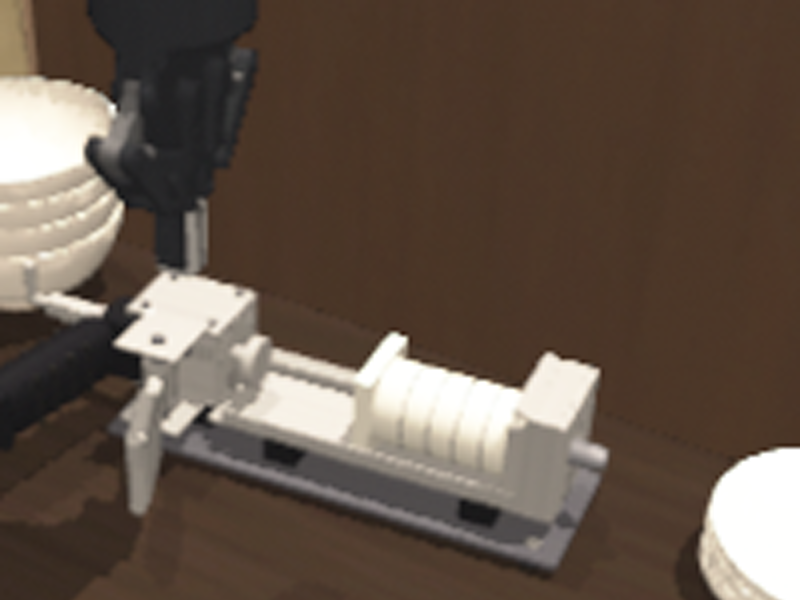

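View pics/t14c.png

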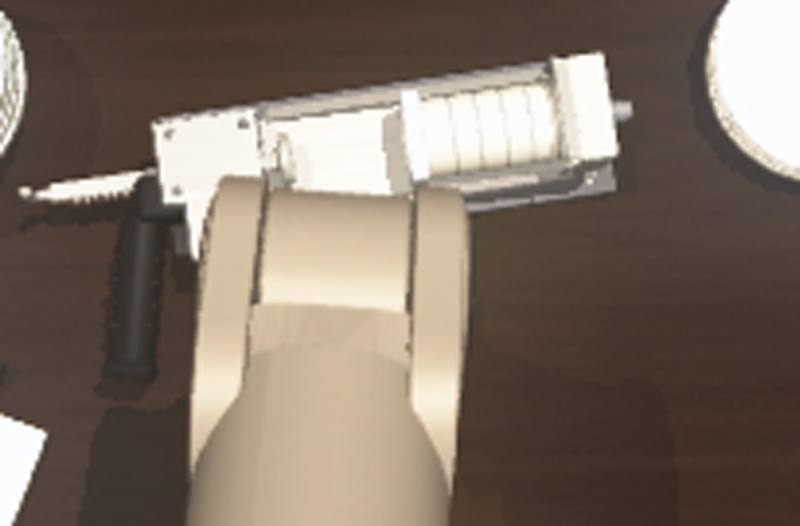

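```bash
python3 - <<'E'
from chk import *
V=np.array([.5624,.0801])
for nm in('scene','top'):
    c=vision.get_calibration(nm);P=cloud(np.load(f'pics/{nm}0.npy'),c).reshape(-1,3)
    a=np.radians(-151.6);u=np.array([np.cos(a),np.sin(a)]);m=np.array([-u[1],u[0]])  # m = nrm
    m=np.array([np.cos(a+np.pi/2),np.sin(a+np.pi/2)])
    r=(P[:,:2]-V)@u;t=(P[:,:2]-V)@m
    k=(r>.03)&(r<.105)&(abs(t)<.02)&(P[:,2]>(.038 if nm=='scene' else .077))&(P[:,2]<.09)
    print(nm,k.sum(),'u',u,'m',m)
    if nm=='scene':
        kk=k&(P[:,2]<.076)&(t>0)
        A_=np.c_[r[kk],np.ones(kk.sum())]
        for it in range(3):
            co,*_=np.linalg.lstsq(A_,t[kk],rcond=None);res=t[kk]-A_@co
            idx=np.where(kk)[0][abs(res)<.004];kk=np.zeros_like(kk);kk[idx]=True;A_=np.c_[r[kk],np.ones(kk.sum())]
        print('front face t = a r + b',co,'deg',np.degrees(np.arctan(co[0])),kk.sum(),res.std())
        print('r range',np.percentile(r[kk],[1,99]),'z',np.percentile(P[kk,2],[1,99]))
    for r0 in(.045,.06,.075,.088):
        kk=k&(abs(r-r0)<.005)&(P[:,2]>.079);print(r0,kk.sum(),np.percentile(t[kk],[3,50,97]) if kk.any() else 0)
    kk=k&(P[:,2]>.079);print('r rng',np.percentile(r[kk],[1,99]))
E
```

```text
scene 212 u [-0.8796 -0.4756] m [ 0.4756 -0.8796]
front face t = a r + b [-0.0597  0.0101] deg -3.414429378069265 97 0.0016163848081668945
r range [0.0314 0.0972] z [0.0385 0.0751]
0.045 10 [-0.0028  0.0029  0.0063]
0.06 14 [-0.0027  0.0019  0.0057]
0.075 15 [-0.0032  0.002   0.0063]
0.088 15 [-0.0031  0.0015  0.0059]
r rng [0.0439 0.0965]
top 111 u [-0.8796 -0.4756] m [ 0.4756 -0.8796]
0.045 17 [-0.0047 -0.0001  0.005 ]
0.06 19 [-0.0047 -0.0003  0.0042]
0.075 18 [-0.005  -0.0007  0.0047]
0.088 19 [-0.0039  0.0006  0.0053]
r rng [0.0414 0.0935]
```

```bash
cat > trig.py <<'E'
from chk import *
V=np.array([.561,.0794])
def tp(th,off=.017,r=.065):
    a=np.radians(-151.6-th);u=np.array([np.cos(a),np.sin(a)]);m=np.array([np.cos(a+np.pi/2),np.sin(a+np.pi/2)])
    return V+r*u+off*m, 28.4-th
def base(th,off,z):
    p,y=tp(th,off);a=np.radians(y);x=np.array([0,0,-1.]);yy=np.array([np.cos(a),np.sin(a),0])
    return np.r_[p,z],np.c_[x,yy,np.cross(x,yy)]
E
python3 - <<'E'
from trig import *
p,y=tp(0,.037);print(p,y)
print('to approach',rel([*p,.10],y),rel([*p,.015],y))
b=base(0,.037,.015)
for th in(0,8,16,24,32,40,42.4):
    p,y=tp(th);print(th,p,rel([*p,.015],y,b))
E
```

```text
[0.5214 0.0159] 28.4
to approach [ 1.95  0.88 -0.14 -4.18  0.01 -0.02] [ 4.78  0.87 -0.14 -4.18  0.01 -0.02]
0 [0.5119 0.0335] [ 0.    0.   -0.67  0.    0.    0.  ]
8 [0.506  0.0408] [ 0.   -0.06 -0.97  1.6   0.    0.  ]
16 [0.5012 0.0488] [ 0.   -0.07 -1.29  3.2   0.    0.  ]
24 [0.4975 0.0575] [ 0.   -0.04 -1.6   4.8   0.    0.  ]
32 [0.4951 0.0665] [ 0.    0.03 -1.9   6.4   0.    0.  ]
40 [0.4939 0.0758] [ 0.    0.14 -2.19  8.    0.    0.  ]
42.4 [0.4938 0.0786] [ 0.    0.18 -2.28  8.48  0.    0.  ]
```

>>> carry_out(series="-1 0 0.87 -0.14 -1.6 0 0;-1 0 0.87 -0.14 -3.2 0 0;-1 1.2 0.87 -0.14 -4.18 0 0;-1 2.6 0.87 -0.14 -4.18 0 0;-1 4 0.87 -0.14 -4.18 0 0;-1 4.78 0.87 -0.14 -4.18 0 0;-1 4.78 0.87 -0.14 -4.18 0 0;-1 4.78 0.87 -0.14 -4.18 0 0")

```text
time: 15.15
ee_pos: [0.5209, 0.0153, 0.0144]
tcp_rot: [0.607, 0.362, 0.607, -0.363]
contact_force: [0.2, 0.1, 0.4]
finger_gap: 0.001
```

```bash
python3 - <<'E'
from trig import *
s=get_state();print(s['time'],s['ee_pos'],s['contact_force'])
p,y=tp(0,.037);print(rel([*p,.015],y))
p,d=vision.capture('scene');cv2.imwrite('pics/s15.png',cv2.resize(p[120:270,180:380],None,fx=4,fy=4,interpolation=2))
E
```

```text
15.15 [0.5209 0.0153 0.0144] [0.1532 0.1218 0.4452]
[-0.02  0.03 -0.01 -0.01  0.01  0.  ]
```

View pics/s15.png

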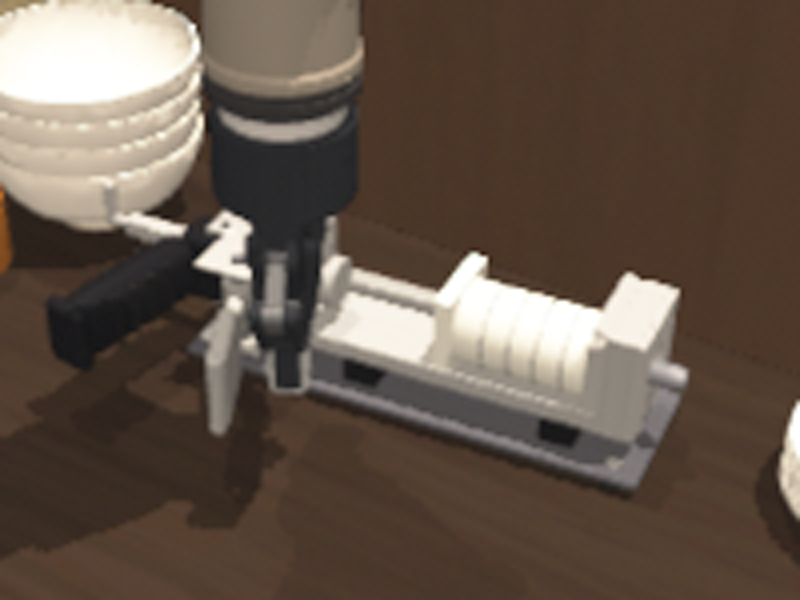

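>>> carry_out(series="-1 0 0 -0.5 0 0 0;-1 0 0 -0.67 0 0 0;-1 0 -0.06 -0.97 1.6 0 0;-1 0 -0.07 -1.29 3.2 0 0;-1 0 -0.04 -1.6 4.8 0 0;-1 0 -0.04 -1.6 4.8 0 0;-1 0 -0.04 -1.6 4.8 0 0")

```text
time: 15.9
ee_pos: [0.4972, 0.0581, 0.0152]
tcp_rot: [0.521, 0.48, 0.519, -0.479]
contact_force: [1.0, -2.9, 1.0]
finger_gap: -0.002
```

```bash
cat >> trig.py <<'E'
def look(tag,th=None):
    s=get_state();M=q2R(s['tcp_rot']);print('t',s['time'],s['ee_pos'],'F',s['contact_force'],'yaw',np.degrees(np.arctan2(M[1,1],M[0,1])))
    P2=np.array(s['ee_pos'][:2])-V;yaw=np.arctan2(M[1,1],M[0,1])
    # trigger angle: point = r*u+17*m
    R_=np.hypot(*P2);rr=np.sqrt(max(R_**2-.017**2,0));ang=np.degrees(np.arctan2(P2[1],P2[0])-np.arctan2(.017,rr))
    th=(-151.6-ang)%360;th=th-360 if th>180 else th
    print('theta by pos',th,'by yaw',28.4-np.degrees(yaw),'r',rr)
    a=np.radians(-61.6-th);m=np.array([np.cos(a),np.sin(a)]);print('push force',s['contact_force'][:2]@m)
    for nm in('scene','top'):
        c=vision.get_calibration(nm);p,d=vision.capture(nm)
        cv2.imwrite(f'pics/{nm[0]}{tag}.png',cv2.resize(p[120:270,180:380] if nm=='scene' else p[140:275,195:400],None,fx=3.9,fy=3.9,interpolation=2))
        q=cloud(d,c).reshape(-1,3);sv=(q[:,:2]-A)@g;l=(q[:,:2]-A)@n
        z=q[:,2]
        k=(abs(l)<.014)&(sv<-.02)&(sv>-.12)&(z>.062)&(z<.078)
        if k.sum()>3: print(nm,'disc top s pct',k.sum(),np.percentile(sv[k],[2,20,50,80,98]))
        k=(abs(l)<.02)&(sv<-.13)&(sv>-.30)&(z>.04)&(z<.08)
        if k.any(): print(nm,'rod rear s',np.percentile(sv[k],[.5,1,2,5]),k.sum())
        k=(abs(l)<.02)&(sv<-.01)&(sv>-.035)&(z>.07)&(z<.09);print(nm,'flange back s',np.percentile(sv[k],[1,3,10]) if k.sum()>3 else 0)
E
python3 - <<'E'
from trig import *
look('16')
E
```

```text
t 15.9 [0.4972 0.0581 0.0152] F [ 1.0181 -2.8664  0.9796] yaw 4.681470967385474
theta by pos 24.594584984853782 by yaw 23.718529032614526 r 0.06509412511551915
push force 2.927627056969237
scene disc top s pct 83 [-0.1177 -0.1051 -0.0936 -0.0786 -0.0762]
scene rod rear s [-0.2998 -0.2996 -0.2994 -0.2977] 121
scene flange back s [-0.0157 -0.0155 -0.0151]
top disc top s pct 54 [-0.1061 -0.0906 -0.0835 -0.0803 -0.0781]
top rod rear s [-0.2997 -0.2987 -0.2972 -0.2931] 162
top flange back s [-0.0166 -0.0166 -0.0163]
```

View pics/s16.png

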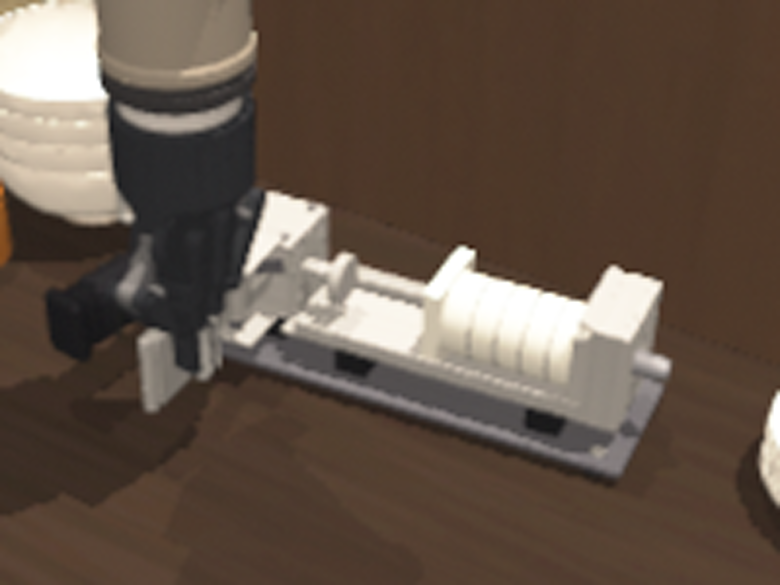

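View pics/t16.png

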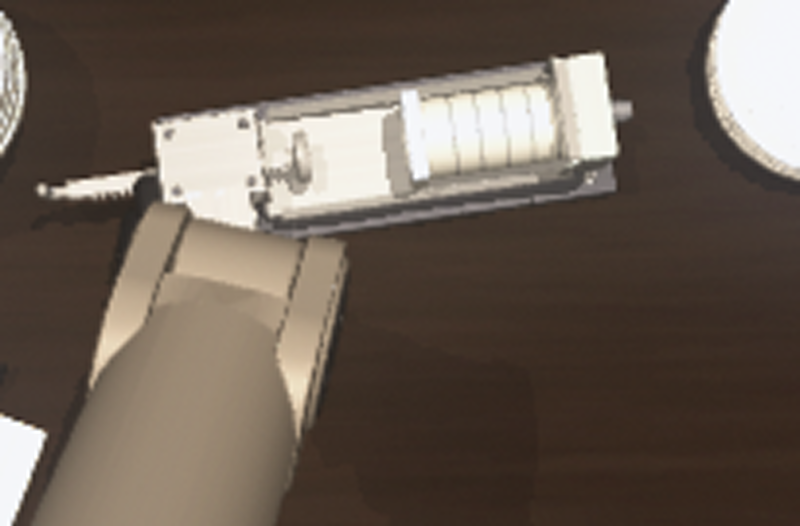

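```bash
python3 - <<'E'
from trig import *
b=base(24,.017,.015)
for th in(32,40,43):
    p,y=tp(th);print(th,rel([*p,.015],y,b))
print('from 43')
b=base(43,.017,.015)
for th in(35,27,19,11,3,0):
    p,y=tp(th);print(th,rel([*p,.015],y,b))
p,y=tp(0,.023);print('free',rel([*p,.015],y,b))
print('from free0')
b=base(0,.023,.015)
for th in(0,8,16,24,32,40,43):
    p,y=tp(th);print(th,rel([*p,.015],y,b))
E
```

```text
32 [ 0.   -0.06 -0.31  1.6   0.    0.  ]
40 [ 0.   -0.07 -0.62  3.2   0.    0.  ]
43 [ 0.   -0.07 -0.74  3.8   0.    0.  ]
from 43
35 [ 0.   0.1  0.3 -1.6  0.   0. ]
27 [ 0.    0.24  0.58 -3.2   0.    0.  ]
19 [ 0.    0.42  0.83 -4.8   0.    0.  ]
11 [ 0.    0.63  1.06 -6.4   0.    0.  ]
3 [ 0.    0.87  1.26 -8.    0.    0.  ]
0 [ 0.    0.97  1.33 -8.6   0.    0.  ]
free [ 0.    1.1   1.47 -8.6   0.    0.  ]
from free0
0 [ 0.   0.  -0.2  0.   0.   0. ]
8 [ 0.   -0.06 -0.51  1.6   0.    0.  ]
16 [ 0.   -0.07 -0.82  3.2   0.    0.  ]
24 [ 0.   -0.04 -1.13  4.8   0.    0.  ]
32 [ 0.    0.03 -1.43  6.4   0.    0.  ]
40 [ 0.    0.14 -1.73  8.    0.    0.  ]
43 [ 0.    0.2  -1.83  8.6   0.    0.  ]
```

>>> carry_out(series="-1 0 -0.06 -0.31 1.6 0 0;-1 0 -0.07 -0.62 3.2 0 0;-1 0 -0.07 -0.74 3.8 0 0;-1 0 -0.07 -0.74 3.8 0 0;-1 0 -0.07 -0.74 3.8 0 0")

```text
time: 16.5
ee_pos: [0.4923, 0.0796, 0.0143]
tcp_rot: [0.433, 0.559, 0.433, -0.559]
contact_force: [0.5, -3.6, 2.0]
finger_gap: -0.002
```

```bash
python3 - <<'E'
from trig import *
look('17')
E
```

```text
t 16.5 [0.4923 0.0796 0.0143] F [ 0.4934 -3.6413  2.0274] yaw -14.438768066700774
theta by pos 42.86335620813304 by yaw 42.83876806670077 r 0.06654050571632662
push force 3.402695287962326
scene disc top s pct 95 [-0.118  -0.1049 -0.091  -0.0713 -0.069 ]
scene rod rear s [-0.2997 -0.2997 -0.2996 -0.299 ] 68
scene flange back s [-0.0163 -0.0158 -0.0152]
top disc top s pct 59 [-0.1061 -0.0896 -0.077  -0.0733 -0.071 ]
top rod rear s [-0.2979 -0.2973 -0.2956 -0.2932] 151
top flange back s [-0.0165 -0.0165 -0.0163]
```

>>> carry_out(series="-1 0 0.1 0.33 -1.6 0 0;-1 0 0.24 0.65 -3.2 0 0;-1 0 0.45 0.93 -4.8 0 0;-1 0 0.7 1.2 -6.4 0 0;-1 0 0.98 1.4 -8 0 0;-1 0 1.1 1.47 -8.6 0 0;-1 0 1.1 1.47 -8.6 0 0;-1 0 1.1 1.47 -8.6 0 0")

```text
time: 17.4
ee_pos: [0.5123, 0.0301, 0.014]
tcp_rot: [0.607, 0.362, 0.608, -0.362]
contact_force: [-0.3, 0.1, -0.2]
finger_gap: -0.0
```

```bash
python3 - <<'E'
from trig import *
look('18')
p,y=tp(0,.023);print(rel([*p,.015],y))
E
```

```text
t 17.4 [0.5123 0.0301 0.014 ] F [-0.2827  0.0896 -0.2185] yaw 28.415116347006588
theta by pos -2.781499871274889 by yaw -0.015116347006589592 r 0.06716857858568524
push force -0.22301348324916487
scene disc top s pct 87 [-0.107  -0.1047 -0.087  -0.0705 -0.0692]
scene rod rear s [-0.2997 -0.2996 -0.2994 -0.298 ] 151
scene flange back s [-0.0158 -0.0155 -0.0146]
top disc top s pct 54 [-0.1055 -0.0879 -0.0766 -0.0731 -0.071 ]
top rod rear s [-0.2982 -0.2975 -0.2966 -0.2932] 147
top flange back s [-0.0167 -0.0165 -0.0164]
[-0.03  0.04  0.09  0.01 -0.01  0.01]
```

View pics/s18.png

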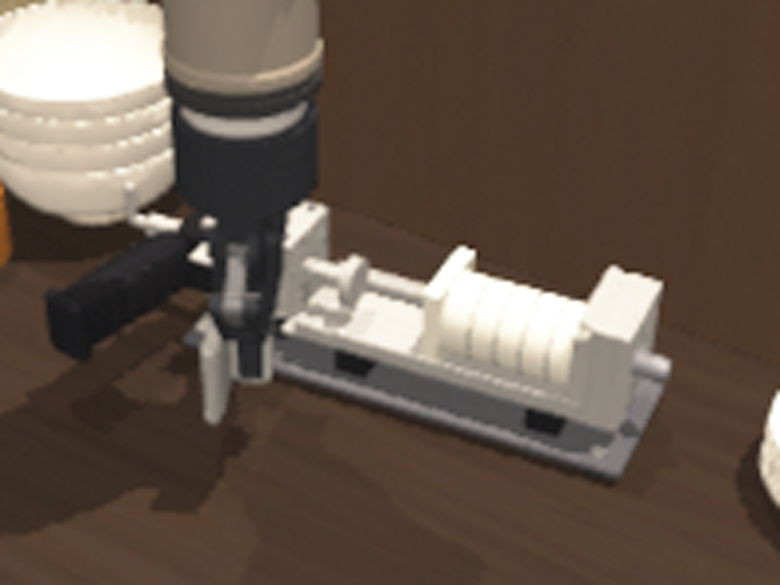

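>>> carry_out(series="-1 0 0 -0.2 0 0 0;-1 0 -0.06 -0.51 1.6 0 0;-1 0 -0.07 -0.82 3.2 0 0;-1 0 -0.04 -1.13 4.8 0 0;-1 0 0.03 -1.43 6.4 0 0;-1 0 0.14 -1.73 8 0 0;-1 0 0.2 -1.85 8.6 0 0;-1 0 0.2 -1.85 8.6 0 0")

```text
time: 18.3
ee_pos: [0.4916, 0.0803, 0.0143]
tcp_rot: [-0.433, -0.559, -0.431, 0.56]
contact_force: [0.7, -4.0, 0.3]
finger_gap: 0.001
```

>>> carry_out(series="-1 0 0 0 0 0 0;-1 0 0.1 0.33 -1.6 0 0;-1 0 0.24 0.65 -3.2 0 0;-1 0 0.45 0.93 -4.8 0 0;-1 0 0.7 1.2 -6.4 0 0;-1 0 0.98 1.4 -8 0 0;-1 0 1.1 1.47 -8.6 0 0;-1 0 1.1 1.47 -8.6 0 0")

```text
time: 19.1
ee_pos: [0.5127, 0.0304, 0.0143]
tcp_rot: [0.607, 0.362, 0.608, -0.362]
contact_force: [0.3, 0.8, -0.1]
finger_gap: 0.001
```

```bash
python3 - <<'E'
from trig import *
look('19')
p,y=tp(0,.023);print(rel([*p,.015],y))
E
```

```text
t 19.1 [0.5127 0.0304 0.0143] F [ 0.2817  0.8104 -0.1428] yaw 28.445495948152328
theta by pos -2.7246314578368356 by yaw -0.045495948152328936 r 0.06669705365982746
push force -0.5480768946034901
scene disc top s pct 110 [-0.1059 -0.1047 -0.0772 -0.0541 -0.051 ]
scene rod rear s [-0.2995 -0.2994 -0.2992 -0.2982] 122
scene flange back s [-0.0156 -0.0153 -0.0149]
top disc top s pct 68 [-0.1042 -0.0861 -0.0602 -0.0559 -0.0533]
top rod rear s [-0.2983 -0.2973 -0.2959 -0.2938] 113
top flange back s [-0.0166 -0.0166 -0.0164]
[-0.03  0.04  0.12 -0.   -0.01  0.  ]
```

>>> carry_out(series="-1 0 0 -0.2 0 0 0;-1 0 -0.06 -0.51 1.6 0 0;-1 0 -0.07 -0.82 3.2 0 0;-1 0 -0.04 -1.13 4.8 0 0;-1 0 0.03 -1.43 6.4 0 0;-1 0 0.14 -1.73 8 0 0;-1 0 0.2 -1.83 8.6 0 0;-1 0 0.2 -1.83 8.6 0 0")

```text
time: 20.0
ee_pos: [0.4912, 0.0804, 0.0142]
tcp_rot: [-0.433, -0.559, -0.431, 0.56]
contact_force: [0.7, -4.8, 2.0]
finger_gap: 0.002
```

>>> carry_out(series="-1 0 0 0 0 0 0;-1 0 0.1 0.33 -1.6 0 0;-1 0 0.24 0.65 -3.2 0 0;-1 0 0.45 0.93 -4.8 0 0;-1 0 0.7 1.2 -6.4 0 0;-1 0 0.98 1.4 -8 0 0;-1 0 1.1 1.55 -8.6 0 0;-1 0 1.1 1.55 -8.6 0 0")

```text
time: 20.8
ee_pos: [0.5118, 0.0279, 0.0142]
tcp_rot: [0.607, 0.362, 0.607, -0.362]
contact_force: [0.5, 0.7, -0.0]
finger_gap: -0.0
```

```bash
python3 - <<'E'
from trig import *
look('20')
p,y=tp(0,.023);print(rel([*p,.015],y))
E
```

```text
t 20.8 [0.5118 0.0279 0.0142] F [ 0.5316  0.7011 -0.0259] yaw 28.40164108904669
theta by pos -4.0740469144377585 by yaw -0.0016410890466929118 r 0.06911822483981096
push force -0.30606247720012947
scene disc top s pct 136 [-0.1061 -0.1024 -0.069  -0.0378 -0.033 ]
scene rod rear s [-0.2999 -0.2999 -0.2995 -0.2994] 112
scene flange back s [-0.0349 -0.0348 -0.0345]
top disc top s pct 84 [-0.1053 -0.08   -0.0488 -0.0387 -0.0353]
top rod rear s [-0.2988 -0.2981 -0.2975 -0.2958] 83
top flange back s [-0.0257 -0.0166 -0.0163]
[-0.03  0.09  0.07 -0.   -0.01  0.  ]
```

View pics/t20.png

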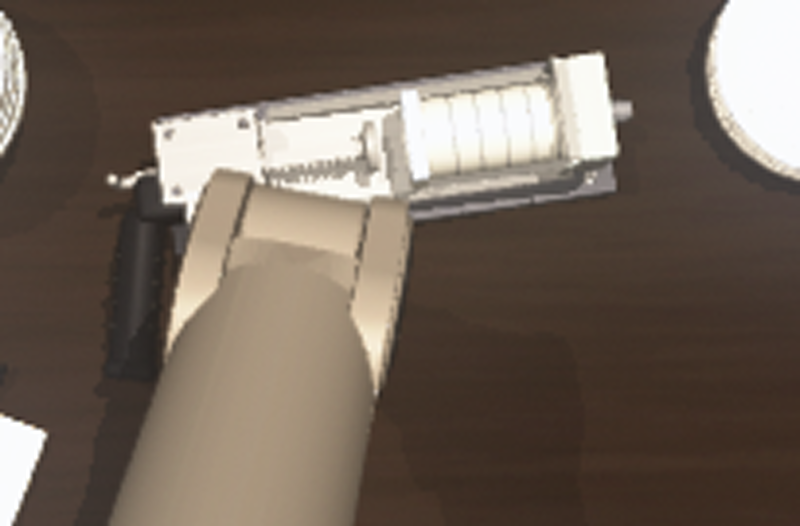

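>>> carry_out(series="-1 0 0 -0.25 0 0 0;-1 0 -0.06 -0.56 1.6 0 0;-1 0 -0.07 -0.87 3.2 0 0;-1 0 -0.02 -1.18 4.8 0 0;-1 0 0.05 -1.48 6.4 0 0;-1 0 0.16 -1.78 8 0 0;-1 0 0.2 -1.88 8.6 0 0;-1 0 0.2 -1.88 8.6 0 0")

```text
time: 21.7
ee_pos: [0.4901, 0.0805, 0.0142]
tcp_rot: [-0.433, -0.559, -0.432, 0.56]
contact_force: [0.9, -3.3, 1.0]
finger_gap: -0.0
```

>>> carry_out(series="-1 0 0 0 0 0 0;-1 0 0.1 0.33 -1.6 0 0;-1 0 0.24 0.65 -3.2 0 0;-1 0 0.45 0.93 -4.8 0 0;-1 0 0.7 1.2 -6.4 0 0;-1 0 0.98 1.4 -8 0 0;-1 0 1.1 1.55 -8.6 0 0;-1 0 1.1 1.55 -8.6 0 0")

```text
time: 22.5
ee_pos: [0.5105, 0.0272, 0.0143]
tcp_rot: [0.607, 0.362, 0.608, -0.362]
contact_force: [-0.5, 0.7, -0.1]
finger_gap: 0.001
```

```bash
python3 - <<'E'
from trig import *
look('21')
p,y=tp(0,.023);print(rel([*p,.015],y))
E
```

```text
t 22.5 [0.5105 0.0272 0.0143] F [-0.506   0.6794 -0.1177] yaw 28.41967427458544
theta by pos -3.989134725930626 by yaw -0.0196742745854408 r 0.07057147904620759
push force -0.8447399001027118
scene disc top s pct 130 [-0.1058 -0.1041 -0.0735 -0.0429 -0.0243]
scene rod rear s [-0.2999 -0.2999 -0.2998 -0.299 ] 99
scene flange back s [-0.0226 -0.0219 -0.0155]
top disc top s pct 86 [-0.1049 -0.0847 -0.0502 -0.0239 -0.0203]
top rod rear s [-0.297  -0.2965 -0.2957 -0.2952] 58
top flange back s [-0.0235 -0.0229 -0.0213]
[-0.03  0.14  0.07 -0.   -0.01  0.  ]
```

View pics/t21.png

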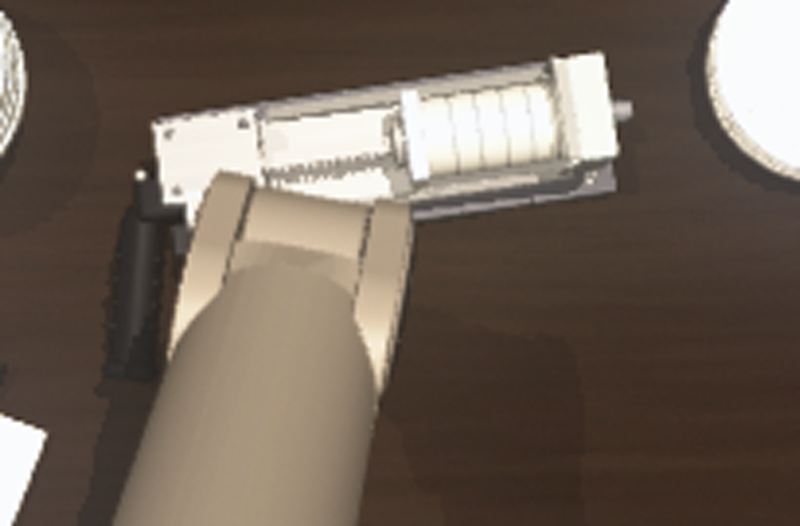

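View pics/s21.png

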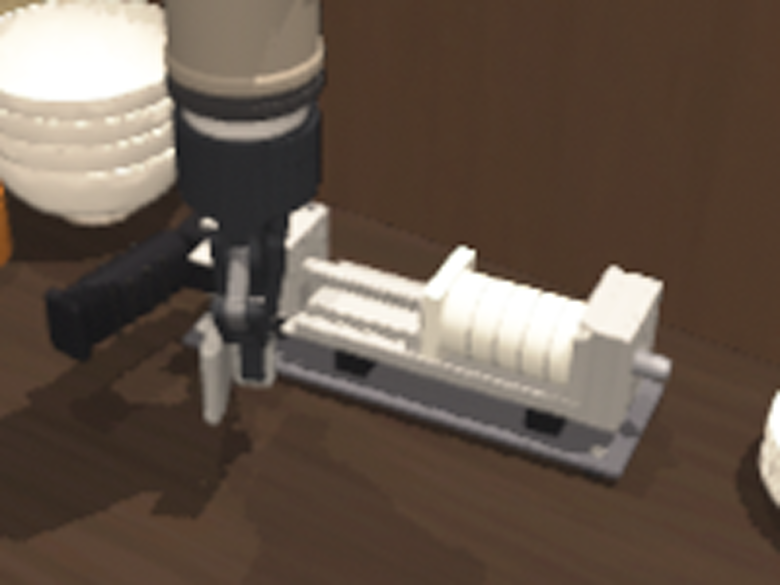

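```bash
cat >> trig.py <<'E'
def knob(show=True):
    c=vision.get_calibration('top');p,d=vision.capture('top')
    q=cloud(d,c).reshape(-1,3);sv=(q[:,:2]-A)@g;l=(q[:,:2]-A)@n;z=q[:,2]
    return sv,l,z,p,q,c
E
python3 - <<'E'
from trig import *
c=vision.get_calibration('top')
for f in('top0','t14'):
    d=np.load(f'pics/{f}.npy');q=cloud(d,c).reshape(-1,3);sv=(q[:,:2]-A)@g;l=(q[:,:2]-A)@n;z=q[:,2]
    k=(abs(l)<.012)&(sv<-.13)&(sv>-.32)&(z>.03)&(z<.12)
    o=np.argsort(sv[k])[:14];print(f);print(np.c_[sv[k],l[k],z[k]][o])
sv,l,z,p,q,c=knob()
k=(abs(l)<.012)&(sv<-.13)&(sv>-.32)&(z>.03)&(z<.12)
o=np.argsort(sv[k])[:14];print('now');print(np.c_[sv[k],l[k],z[k]][o])
k=(abs(l)<.012)&(sv<-.010)&(sv>-.03)&(z>.03)
o=np.argsort(sv[k]);print('disc');print(np.c_[sv[k],l[k],z[k]][o][:60])
cv2.imwrite('pics/k22.png',cv2.resize(p[170:210,200:310],None,fx=7,fy=7,interpolation=2))
b=base(0,.023,.015)
E
```

```text
top0
[[-0.3199  0.0056  0.0689]
 [-0.3199  0.007   0.078 ]
 [-0.3195  0.0097  0.1156]
 [-0.3183  0.0057  0.0655]
 [-0.318   0.0099  0.1123]
 [-0.3178  0.0048  0.1156]
 [-0.3175  0.0057  0.1074]
 [-0.3159  0.0058  0.1043]
 [-0.3157  0.0052  0.0661]
 [-0.3151  0.0075  0.0675]
 [-0.314   0.0118  0.0494]
 [-0.3137  0.0056  0.1035]
 [-0.3135  0.005   0.0654]
 [-0.3133  0.0065  0.095 ]]
t14
[[-0.3197  0.0054  0.0698]
 [-0.3195  0.0047  0.1181]
 [-0.3186  0.0062  0.0836]
 [-0.3179  0.0055  0.067 ]
 [-0.3179  0.0098  0.1129]
 [-0.3174  0.0056  0.1078]
 [-0.3152  0.0054  0.107 ]
 [-0.3152  0.0049  0.0687]
 [-0.315   0.0074  0.0681]
 [-0.3139  0.0053  0.0635]
 [-0.3137  0.0055  0.1038]
 [-0.313   0.0112  0.0537]
 [-0.313   0.0073  0.0662]
 [-0.3128  0.0062  0.0972]]
now
[[-0.32    0.0056  0.0685]
 [-0.3187  0.0062  0.0832]
 [-0.3177  0.0047  0.1162]
 [-0.3176  0.0053  0.0683]
 [-0.3175  0.0096  0.1145]
 [-0.3173  0.0056  0.1079]
 [-0.3155  0.012   0.1119]
 [-0.3153  0.0049  0.0682]
 [-0.3148  0.0072  0.0691]
 [-0.3146  0.005   0.1096]
 [-0.3139  0.0052  0.0636]
 [-0.3136  0.0067  0.0937]
 [-0.
[... 975 characters left out ...]
-0.0201  0.0054  0.0707]
 [-0.0201 -0.0113  0.0672]
 [-0.0197 -0.0088  0.0664]
 [-0.0196  0.0081  0.0681]
 [-0.0195 -0.007   0.0703]
 [-0.0192 -0.0049  0.0726]
 [-0.0192  0.0109  0.066 ]
 [-0.0188 -0.0022  0.0707]
 [-0.0186 -0.0002  0.0738]
 [-0.0182  0.0022  0.0737]
 [-0.0177 -0.0119  0.0684]
 [-0.0177  0.005   0.0708]
 [-0.0173  0.0077  0.0688]
 [-0.0172 -0.009   0.0651]
 [-0.0171 -0.0072  0.0694]
 [-0.0166 -0.0017  0.0819]
 [-0.0163  0.0004  0.0837]
 [-0.016   0.0025  0.0856]
 [-0.0156  0.0053  0.0826]
 [-0.0154  0.0071  0.0865]
 [-0.0154 -0.0094  0.0834]
 [-0.0152 -0.0003  0.0364]
 [-0.0149 -0.0069  0.0822]
 [-0.0148  0.0101  0.0824]
 [-0.0147  0.0024  0.0342]
 [-0.0147  0.0118  0.0872]]
```

View pics/k22.png

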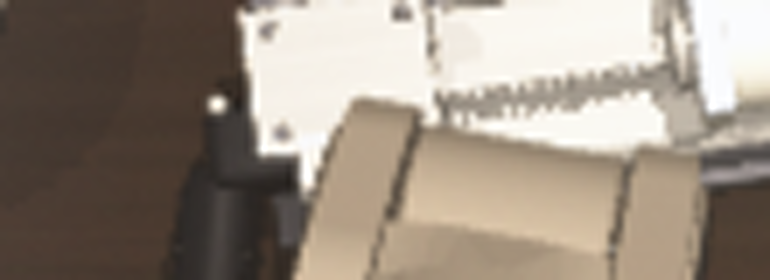

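```bash
cat >> trig.py <<'E'
def discrear(d,c,lo=-.125,hi=-.018):
    q=cloud(d,c).reshape(-1,3);sv=(q[:,:2]-A)@g;l=(q[:,:2]-A)@n;z=q[:,2]
    k=(abs(l)<.009)&(sv>lo)&(sv<hi)&(z>.067)&(z<.079)
    return np.sort(sv[k])
def knobpx(p):
    # bright knob end of the rod, dark surroundings; search along projected axis
    gray=p.max(2).astype(float)
    c=vision.get_calibration('top')
    prof=[]
    ss=np.arange(-.24,-.12,.0005)
    px=proj(np.c_[A[0]+g[0]*ss,A[1]+g[1]*ss,np.full(len(ss),.063)],c)
    return ss,cv2.remap(cv2.GaussianBlur(gray.astype(np.float32),(3,3),0),px[:,0].astype(np.float32)[None],px[:,1].astype(np.float32)[None],1)[0]
E
python3 - <<'E'
from trig import *
c=vision.get_calibration('top')
for f in('top0','t14'):
    r=discrear(np.load(f'pics/{f}.npy'),c);r=r[r>-.103];print(f,r[:4],r[-4:],len(r))
ds=[]
for i in range(2):
    p,d=vision.capture('top');r=discrear(d,c);r=r[r>-.06];print('now',r[:4],r[-3:],len(r))
ss,v=knobpx(p);print(np.c_[ss,v][::3].round(4)[:50].tolist())
p0=cv2.imread('pics/t14.png');ss,v=knobpx(p0);print(np.c_[ss,v][::3].round(4)[:20].tolist())
E
```

```text
top0 [-0.0965 -0.0961 -0.0955 -0.0951] [-0.0896 -0.0893 -0.089  -0.0886] 25
t14 [-0.0962 -0.0957 -0.0955 -0.0952] [-0.0899 -0.0895 -0.0889 -0.0887] 22
now [-0.0255 -0.0251 -0.0245 -0.0241] [-0.0189 -0.0186 -0.018 ] 21
now [-0.0251 -0.0241 -0.0238 -0.0233] [-0.0191 -0.0185 -0.0183] 20
[[-0.24, 68.5], [-0.2385, 68.2102], [-0.237, 67.9834], [-0.2355, 67.7695], [-0.234, 67.5547], [-0.2325, 67.3782], [-0.231, 67.188], [-0.2295, 67.0215], [-0.228, 66.8091], [-0.2265, 66.6399], [-0.225, 67.0376], [-0.2235, 67.7461], [-0.222, 68.9243], [-0.2205, 69.896], [-0.219, 70.8252], [-0.2175, 71.087], [-0.216, 71.1719], [-0.2145, 71.0156], [-0.213, 70.9253], [-0.2115, 70.8464], [-0.21, 70.8125], [-0.2085, 70.7656], [-0.207, 70.6699], [-0.2055, 70.6489], [-0.204, 70.6234], [-0.2025, 70.6426], [-0.201, 70.6398], [-0.1995, 70.6282], [-0.198, 70.6729], [-0.1965, 70.725], [-0.195, 70.7642], [-0.1935, 70.6748], [-0.192, 70.7061], [-0.1905, 71.5187], [-0.189, 78.0884], [-0.1875, 90.9141], [-0.186, 115.5551], [-0.1845, 137.7416], [-0.183, 145.0378], [-0.1815, 131.6509], [-0.18, 105.5391], [-0.1785, 80.9441], [-0.177, 66.0762], [-0.1755, 68.4583], [-0.174, 97.843], [-0.1725, 135.7836], [-0.171, 186.5249], [-0.1695, 221.6163], [-0.168, 242.8871], [-0.1665, 246.2319]]
[[-0.24, 227.4375], [-0.2385, 238.1831], [-0.237, 244.7871], [-0.2355, 248.3255], [-0.234, 249.3333], [-0.2325, 249.2217], [-0.231, 249.0555], [-0.2295, 248.9683], [-0.228, 249.2312], [-0.2265, 248.1292], [-0.225, 246.7114], [-0.2235, 246.0625], [-0.222, 246.9062], [-0.2205, 247.671], [-0.219, 248.8516], [-0.2175, 249.1687], [-0.216, 249.3762], [-0.2145, 249.3463], [-0.213, 249.1816], [-0.2115, 249.1812]]
```

>>> carry_out(series="-1 0 0.14 0 0 0 0;-1 0 0.14 -0.13 0 0 0;-1 0 0.08 -0.44 1.6 0 0;-1 0 0.07 -0.67 2.8 0 0;-1 0 0.07 -0.67 2.8 0 0;-1 0 0.07 -0.67 2.8 0 0")

```text
time: 23.35
ee_pos: [0.5032, 0.0458, 0.0143]
tcp_rot: [0.56, 0.432, 0.559, -0.432]
contact_force: [1.7, -1.3, -0.6]
finger_gap: -0.002
```

```bash
cat >> trig.py <<'E'
def fin():
    fs=[]
    s=get_state();M=q2R(s['tcp_rot'])
    c=vision.get_calibration('top')
    for i in range(3):
        p,d=vision.capture('top');s=get_state();fs.append(np.r_[s['contact_force'],s['ee_pos']])
    f=np.mean(fs,0);P2=f[3:5]-V
    R_=np.hypot(*P2);rr=np.sqrt(R_**2-.017**2);ang=np.degrees(np.arctan2(P2[1],P2[0])-np.arctan2(.017,rr))
    th=(-151.6-ang)%360;th=th-360 if th>180 else th
    a=np.radians(-61.6-th);m=np.array([np.cos(a),np.sin(a)])
    r=discrear(d,c);r=r[r>-.06]
    ss,v=knobpx(p);k=(ss<-.1755) if 0 else (ss<-.12)
    kk=(ss>-.2)&(ss<-.14)
    print('t',s['time'],'ee',f[3:],'theta',th,'yawth',28.4-np.degrees(np.arctan2(M[1,1],M[0,1])),'r',rr,'F',f[:3],'push',f[:2]@m)
    print('disc rear',r[:4],r[-2:]);print('prof',np.c_[ss[kk]*1e3,v[kk]][::4].round(0).astype(int).tolist())
    return p
E
python3 - <<'E'
from trig import *
p=fin()
cv2.imwrite('pics/k23.png',cv2.resize(p[170:210,200:310],None,fx=7,fy=7,interpolation=2))
E
```

```text
t 23.5 ee [0.5033 0.0456 0.0143] theta 12.74940619686663 yawth 13.758571137722894 r 0.06472604170904324 F [ 1.6166 -1.1598 -0.2138] push 1.5528571349442057
disc rear [-0.0207 -0.0203 -0.0194 -0.0191] [-0.0184 -0.0182]
prof [[-200, 69], [-198, 69], [-196, 69], [-194, 69], [-192, 68], [-190, 67], [-188, 64], [-186, 62], [-184, 70], [-182, 93], [-180, 133], [-178, 140], [-176, 120], [-174, 119], [-172, 154], [-170, 212], [-168, 240], [-166, 244], [-164, 244], [-162, 244], [-160, 244], [-158, 244], [-156, 244], [-154, 244], [-152, 244], [-150, 244], [-148, 245], [-146, 245], [-144, 245], [-142, 245]]
```

View pics/k23.png

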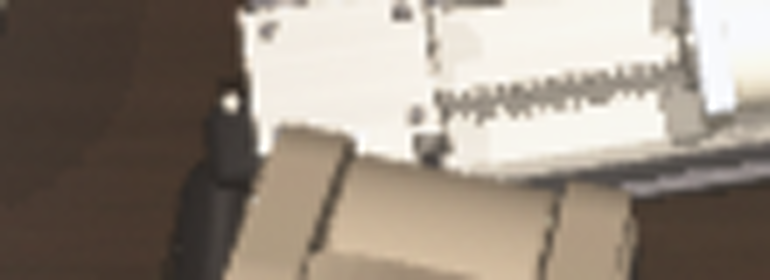

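>>> carry_out(series="-1 0 0 -0.08 0.4 0 0;-1 0 0 -0.08 0.4 0 0;-1 0 0 -0.08 0.4 0 0")

```text
time: 23.8
ee_pos: [0.5022, 0.0474, 0.0142]
tcp_rot: [0.551, 0.442, 0.551, -0.443]
contact_force: [-0.3, -4.9, 2.7]
finger_gap: -0.001
```

```bash
python3 -c "
from trig import *
fin()"
```

```text
t 23.95 ee [0.5021 0.0475 0.0142] theta 14.65005129945007 yawth 15.903744815772688 r 0.06478587595252255 F [-0.1841 -4.1726  1.9258] push 4.0092967364672
disc rear [-0.0203 -0.0201 -0.0191 -0.019 ] [-0.019  -0.0185]
prof [[-200, 68], [-198, 68], [-196, 68], [-194, 68], [-192, 68], [-190, 67], [-188, 63], [-186, 61], [-184, 66], [-182, 85], [-180, 123], [-178, 142], [-176, 132], [-174, 131], [-172, 159], [-170, 212], [-168, 240], [-166, 243], [-164, 243], [-162, 243], [-160, 243], [-158, 243], [-156, 244], [-154, 244], [-152, 244], [-150, 244], [-148, 244], [-146, 244], [-144, 244], [-142, 244]]
```

>>> carry_out(series="-1 0 0 -0.08 0.4 0 0;-1 0 0 -0.08 0.4 0 0;-1 0 0 -0.08 0.4 0 0")

```text
time: 24.25
ee_pos: [0.501, 0.0498, 0.0141]
tcp_rot: [0.543, 0.452, 0.544, -0.453]
contact_force: [-0.6, -5.7, 1.7]
finger_gap: 0.001
```

```bash
python3 -c "
from trig import *
fin()"
```

```text
t 24.4 ee [0.5011 0.0498 0.0141] theta 16.807753517727463 yawth 17.935887154499746 r 0.06467204492809056 F [-1.3197 -4.9262  2.5376] push 4.560551851375235
disc rear [-0.0185 -0.0181] [-0.0185 -0.0181]
prof [[-200, 66], [-198, 67], [-196, 67], [-194, 67], [-192, 66], [-190, 65], [-188, 62], [-186, 59], [-184, 60], [-182, 73], [-180, 107], [-178, 135], [-176, 137], [-174, 140], [-172, 163], [-170, 210], [-168, 238], [-166, 242], [-164, 242], [-162, 242], [-160, 242], [-158, 242], [-156, 242], [-154, 242], [-152, 242], [-150, 242], [-148, 243], [-146, 243], [-144, 243], [-142, 243]]
```

>>> carry_out(series="-1 0 0 -0.08 0.4 0 0;-1 0 0 -0.08 0.4 0 0;-1 0 0 -0.08 0.4 0 0")

```text
time: 24.7
ee_pos: [0.5002, 0.0518, 0.014]
tcp_rot: [0.535, 0.461, 0.536, -0.462]
contact_force: [-1.2, -6.2, 2.8]
finger_gap: 0.002
```

```bash
python3 -c "
from trig import *
fin()"
```

```text
t 24.85 ee [0.5002 0.0517 0.014 ] theta 18.676683414419017 yawth 19.947852454604217 r 0.06459531578779444 F [-1.6837 -5.8915  2.4817] push 5.522520093222169
disc rear [-0.0186 -0.0184 -0.018 ] [-0.0184 -0.018 ]
prof [[-200, 67], [-198, 67], [-196, 67], [-194, 67], [-192, 66], [-190, 65], [-188, 62], [-186, 58], [-184, 57], [-182, 62], [-180, 84], [-178, 121], [-176, 141], [-174, 153], [-172, 172], [-170, 212], [-168, 238], [-166, 241], [-164, 241], [-162, 242], [-160, 242], [-158, 242], [-156, 242], [-154, 242], [-152, 242], [-150, 242], [-148, 242], [-146, 243], [-144, 243], [-142, 243]]
```

```bash
python3 - <<'E'
from trig import *
import numpy as np
c=vision.get_calibration('top')
def prof(p,lo,hi):
    gray=cv2.GaussianBlur(p.max(2).astype(np.float32),(3,3),0)
    ss=np.arange(lo,hi,.0005);best=None
    rows=[]
    for l0 in np.arange(-.008,.0081,.001):
        px=proj(np.c_[A[0]+g[0]*ss+n[0]*l0,A[1]+g[1]*ss+n[1]*l0,np.full(len(ss),.066)],c)
        rows.append(cv2.remap(gray,px[:,0].astype(np.float32)[None],px[:,1].astype(np.float32)[None],1)[0])
    return ss,np.max(rows,0)
p0=cv2.imread('pics/t14.png');ss,v=prof(p0,-.29,-.23);print(np.c_[ss*1e3,v][::3].round(0).astype(int).tolist())
p=vision.capture('top')[0];ss,v=prof(p,-.21,-.165);print(np.c_[ss*1e3,v][::3].round(0).astype(int).tolist())
a=cv2.resize(p0[175:200,195:245],None,fx=14,fy=14,interpolation=cv2.INTER_CUBIC);b=cv2.resize(p[170:195,195:245],None,fx=14,fy=14,interpolation=cv2.INTER_CUBIC)
cv2.imwrite('pics/k25.png',np.vstack([a,b])[:600])
cv2.imwrite('pics/k26.png',cv2.resize(p[165:200,285:325],None,fx=15,fy=15,interpolation=cv2.INTER_CUBIC))
E
```

```text
[[-290, 87], [-288, 78], [-287, 78], [-286, 78], [-284, 78], [-282, 78], [-281, 78], [-279, 78], [-278, 78], [-276, 78], [-275, 77], [-273, 77], [-272, 77], [-270, 77], [-269, 77], [-267, 77], [-266, 76], [-264, 76], [-263, 78], [-261, 89], [-260, 108], [-258, 141], [-257, 167], [-255, 184], [-254, 179], [-252, 162], [-251, 140], [-249, 144], [-248, 162], [-246, 182], [-245, 197], [-243, 208], [-242, 218], [-240, 229], [-239, 237], [-237, 243], [-236, 248], [-234, 249], [-233, 250], [-231, 249]]
[[-210, 69], [-208, 70], [-207, 70], [-206, 70], [-204, 70], [-202, 70], [-201, 70], [-199, 70], [-198, 70], [-196, 70], [-195, 70], [-193, 70], [-192, 70], [-190, 70], [-189, 70], [-187, 69], [-186, 69], [-184, 66], [-183, 64], [-181, 68], [-180, 95], [-178, 132], [-177, 174], [-175, 179], [-174, 177], [-172, 170], [-171, 190], [-169, 215], [-168, 235], [-166, 242]]
```

View pics/k25.png

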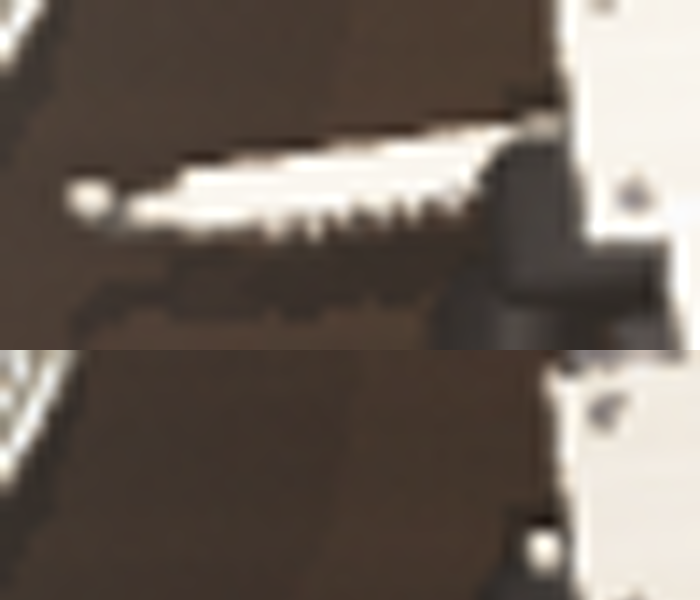

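View pics/k26.png

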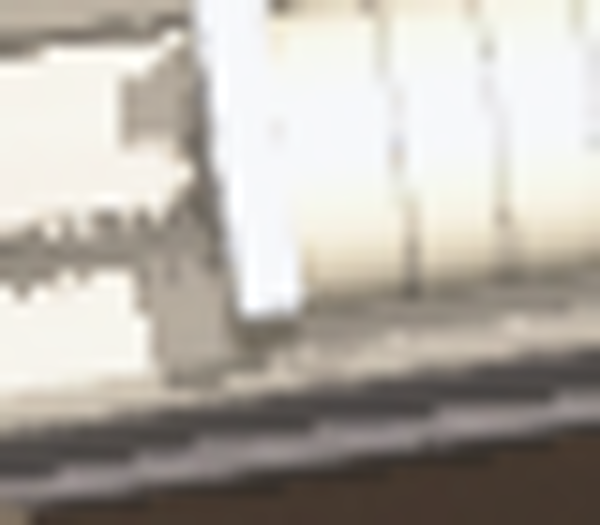

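>>> carry_out(series="-1 0 0 -0.07 0.35 0 0;-1 0 0 -0.07 0.35 0 0;-1 0 0 -0.07 0.35 0 0;-1 0 0 -0.07 0.35 0 0;-1 0 0 -0.07 0.35 0 0")

```text
time: 25.4
ee_pos: [0.4995, 0.0534, 0.0139]
tcp_rot: [0.528, 0.469, 0.529, -0.471]
contact_force: [-2.9, -6.9, 3.6]
finger_gap: -0.003
```

```bash
python3 -c "
from trig import *
fin()
p,d=vision.capture('scene');cv2.imwrite('pics/s27.png',cv2.resize(p[120:270,180:380],None,fx=4,fy=4,interpolation=2))
look('28')"
```

```text
t 25.55 ee [0.4995 0.0534 0.0139] theta 20.24957533370315 yawth 21.718240650373843 r 0.06453218713287032 F [-2.7688 -7.2606  3.0827] push 6.79473885026319
disc rear [-0.0183] [-0.0183]
prof [[-200, 66], [-198, 66], [-196, 66], [-194, 66], [-192, 66], [-190, 65], [-188, 61], [-186, 58], [-184, 56], [-182, 58], [-180, 75], [-178, 110], [-176, 136], [-174, 156], [-172, 179], [-170, 215], [-168, 238], [-166, 240], [-164, 241], [-162, 241], [-160, 241], [-158, 241], [-156, 241], [-154, 241], [-152, 242], [-150, 242], [-148, 242], [-146, 242], [-144, 242], [-142, 242]]
t 25.6 [0.4995 0.0534 0.0139] F [-1.9841 -6.3119  2.1888] yaw 6.684519128505335
theta by pos 20.245833784587518 by yaw 21.715480871494663 r 0.06455365647132644
push force 5.9666449339533045
scene disc top s pct 119 [-0.1073 -0.1044 -0.076  -0.0437 -0.0266]
scene rod rear s [-0.2997 -0.2995 -0.2994 -0.2993] 101
scene flange back s [-0.015  -0.0149 -0.0146]
top disc top s pct 63 [-0.1056 -0.091  -0.061  -0.0339 -0.0209]
top rod rear s [-0.2988 -0.2984 -0.2975 -0.2965] 51
top flange back s [-0.0164 -0.0162 -0.016 ]
```

View pics/s27.png

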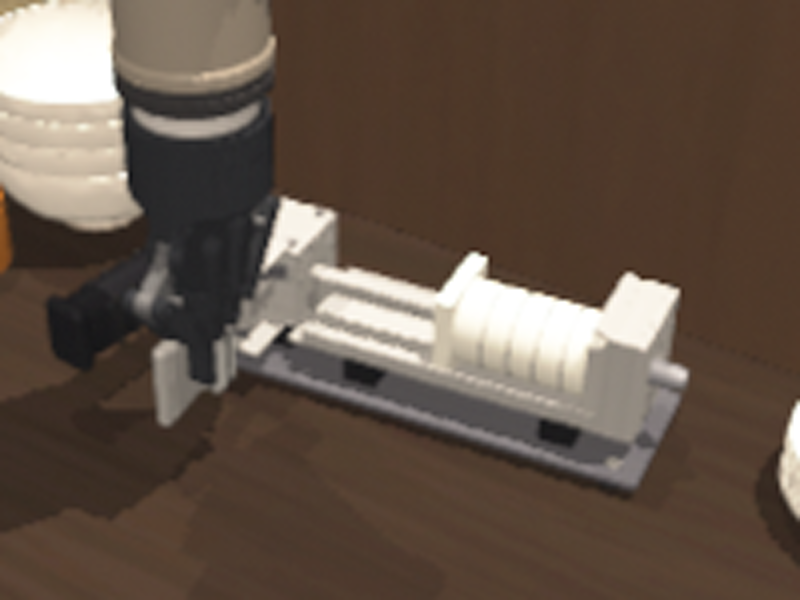

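>>> carry_out(series="-1 0 0 0 0 0 0;-1 0 0 0 0 0 0;-1 0 0 0 0 0 0;-1 0 0 0 0 0 0;-1 0 0 0 0 0 0;-1 0 0 0 0 0 0;-1 0 0 0 0 0 0;-1 0 0 0 0 0 0")

```text
time: 26.5
ee_pos: [0.4995, 0.0534, 0.0139]
tcp_rot: [0.528, 0.469, 0.529, -0.471]
contact_force: [-2.9, -7.1, 3.6]
finger_gap: 0.0
```

```bash
python3 -c "
from trig import *
fin()
ctrl.job_done()"
```

```text
t 26.65 ee [0.4995 0.0534 0.0139] theta 20.26365587956701 yawth 21.718478638750746 r 0.06453571870172745 F [-2.6699 -6.6681  3.4304] push 6.2231435058935
disc rear [] []
prof [[-200, 66], [-198, 66], [-196, 66], [-194, 66], [-192, 66], [-190, 65], [-188, 62], [-186, 58], [-184, 56], [-182, 58], [-180, 75], [-178, 110], [-176, 136], [-174, 156], [-172, 179], [-170, 215], [-168, 238], [-166, 240], [-164, 241], [-162, 241], [-160, 241], [-158, 241], [-156, 241], [-154, 241], [-152, 241], [-150, 242], [-148, 242], [-146, 242], [-144, 242], [-142, 242]]
the job is handed in; nothing more can be done
```

I laid the cartridge in the barrel and slid it forward until it seated, nozzle out through the front plate. I then gave the trigger four full pulls and a fifth partial one, and handed the job in at 26.7 s with the trigger held in.

**Seating:** I pushed with about 14 N and the cartridge did not move further. Its back stayed about 120 mm behind where I place the front plate. It still read fully forward, to within about 1 mm, after the disc pressed on it.

**Last checks:** The trigger sits at about 20° with a steady push of about 6 N, and nothing drifted over the last second. How far the follower is pushed in could only be estimated, because the flange hides the disc. The paddle force suggests about 3 mm and the camera travel measurements about 4 mm, so they differ by about 1 mm. Both are well below the 8 mm at which sauce squirts.

**What disagreed or went wrong:**
- The real fingertips ended about 37 mm short of the reported TCP, as two cameras showed.
- Because of that, the first grasp closed on top of the tube with about 31 N. The cartridge did not move, and I corrected for the offset from then on.
- I did not measure the bystanders again at the end. I saw no contact with them, and those visible in the last pictures stood where they were.

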